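# Fetch the rear filling nozzle for the changeover

### The job

Pack the wide-mouthed filling nozzle from the closed end of the nozzle rack into the empty round pocket of the changeover carrier, standing upright in the pocket. First slide the two nozzles in front of it out of the rack's open end and stand both on the steel tray; once the wide-mouthed nozzle is in the carrier, slide those two back into the rack, each upright at the place it came from. Do not tip any nozzle over, and leave the other things on the bench alone.

Things in the scene. Friction and masses are not known exactly. Their poses are not given: they have to be found in the camera images.
- nozzle_wide_center (a point): Stainless filling nozzle, 78 mm tall, 0.15-0.31 kg, upright on a round flange (48 mm dia., 8 mm thick, at the bottom). Its round neck, 24 mm dia. from 16 mm up, runs straight to a wide open mouth (dark round opening, 21 mm). Point: on its axis, 42 mm above the underside, where to grip it; z up the axis. Starts in the rack's rear place, behind the other two.
- nozzle_slim_center (a point): The same kind of nozzle (same height, flange and point; neck 24 mm dia. from 16 to 56 mm up) whose top tapers to a slim tip 10 mm across. Starts in the rack's middle or front place.
- nozzle_fan_center (a point): The same kind of nozzle (same height, flange and point; neck 24 mm dia. from 16 to 56 mm up) whose top is a flat blade 24 x 10 mm (24 along its y axis). Starts in the rack's middle or front place, whichever the slim nozzle has not.
- rack_mid (a point): Nozzle rack, white block 267 x 100 mm, fixed. A 54 mm wide lane runs along its x axis. Point: lane floor (12 mm above the bench), centre line, middle place; +x to the closed rear end, z up. Places, marked by dark lines: rear x=+64, middle 0, front -64 mm. Steel strips 13-15.5 mm above the floor leave a 34 mm slot: necks slide along x, flanges are held under, so no lifting out there.
- rack_mouth (a point): The rack's open end: floor point on the lane's centre line, 140 mm from the middle place towards -x; same axes. Here a nozzle's flange is clear of the strips (their lips, bent up to 19 mm, end 32 mm further in) and it can be lifted or set down. The guide bars flare here, 74 to 54 mm wide. A flange may ride 0 to 4 mm above the floor when sliding under the strips.
- tray_floor (a point): Shallow stainless tray, 125 x 180 mm outside (long side along its y axis), fixed, rim 14 mm above the bench. The point is the centre of its inner floor, 3 mm above the bench; z up.
- carrier_pocket (a point): Changeover carrier, a grey plastic block 110 x 170 x 22 mm with low steel side handles, fixed. The point is the centre of the floor of its empty round pocket, 12 mm above the bench; z up. The pocket is 56 mm in diameter and 10 mm deep with a 3 mm chamfer. The other recess, 82 mm off along +y, holds a steel pipe clamp standing up to 35 mm above the bench, which belongs to the carrier.
- blue_pot: Bystander: loose sample pot with a blue lid, 50 mm diameter, 66 mm tall; origin at the centre of its underside. Leave alone.
- thermo: Bystander: loose white hand thermometer lying flat, 46 x 152 x 18 mm (long along its y axis), behind the rack's open end; origin at the centre of its underside. Leave alone.

How it is judged:
On the way, in this order (a step that is already met when the one before it is completed fails the run):
1. the slim and the fan nozzle both stand upright, let go, on the steel tray (x of nozzle_slim_center in the frame of tray_floor between -0.06 and 0.06 m and y of nozzle_slim_center in the frame of tray_floor between -0.088 and 0.088 m and z of each of nozzle_slim_center, nozzle_fan_center in the frame of tray_floor below 0.046 m and angle between each of nozzle_slim_center, nozzle_fan_center's own z axis and vertical below 0.12 rad and x of nozzle_fan_center in the frame of tray_floor between -0.06 and 0.06 m and y of nozzle_fan_center in the frame of tray_floor between -0.088 and 0.088 m and contact force between each of nozzle_slim, nozzle_fan and the fingers below 0.3 N), for 0.2 s.
2. the wide-mouthed nozzle stands upright in the carrier's pocket, while the other two still stand outside the rack (horizontal distance between nozzle_wide_center and carrier_pocket below 0.009 m and z of nozzle_wide_center in the frame of carrier_pocket below 0.046 m and angle between nozzle_wide_center's own z axis and vertical below 0.12 rad and contact force between nozzle_wide and the fingers below 0.3 N and horizontal distance between each of nozzle_slim_center, nozzle_fan_center and rack_mid above 0.11 m), for 0.2 s.
At the end, for the whole second after the job is handed in: The wide-mouthed nozzle stands upright on the floor of the carrier's pocket (axis within 9 mm of its centre); the slim and the fan nozzle stand upright in the rack, each within 15 mm of where it stood at the start; all at rest and released (horizontal distance between nozzle_wide_center and carrier_pocket below 0.009 m and z of nozzle_wide_center in the frame of carrier_pocket below 0.046 m and angle between each of nozzle_wide_center, nozzle_slim_center, nozzle_fan_center's own z axis and vertical below 0.12 rad and distance of each of nozzle_slim_center, nozzle_fan_center from where it was at the start of the episode below 0.015 m and linear speed of each of nozzle_wide, nozzle_slim, nozzle_fan below 0.02 m/s); the robot touches nothing.
It fails at once if a nozzle is tipped over (angle between any of nozzle_wide_center, nozzle_slim_center, nozzle_fan_center's own z axis and vertical above 0.6 rad).
It fails at once if the blue-lidded pot or the thermometer is pushed away (more than 30 mm) (distance of any of blue_pot, thermo from where it was at the start of the episode above 0.03 m).
It also fails if it takes over 118 s, if anything falls off the work surface, if the arm or the gripper's body presses on something with over 40 N, if the wrist force passes 120 N, or if a joint passes its speed limit or range.

### The arm

A 6-joint arm with a two-finger parallel gripper is mounted at the origin on a cart in front of the work surface, level with it; the furniture and walls round the work are solid. World frame = base frame: x ahead of the robot, y to its left, z up, the work surface at z = 0. Lengths are in m, angles in rad, forces in N, time in s.
With the tool pointing down it reaches from about 0.25 to 0.725 m from the base axis. Payload 4 kg.
Tool frame: the origin (TCP) lies midway between the tips of the shut fingers; the grasp point (between the pads) lies 19 mm behind it; z points along the fingers, x is the direction in which the jaws open and shut, and the axes are right-handed (so a half turn about z gives the same grasp; the last joint's range is limited). The gripper opens to 85 mm and grips with 20 to 120 N. Pads are 22 mm wide; open, the fingers measure 114 mm over their backs; the gripper's body (76 mm by 85 mm) begins 54 mm behind the grasp point. The pads swing forward as they close: fully open they stand 13 mm farther back than shut.
Start: joints at [1.26, 0.241, 0.005, 1.335, 0, 1.571], TCP at [0.153, 0.476, 0.231] pointing down, gripper open.
Joint ranges: [-2.72, 2.72], [-1.05, 1.87], [-1.09, 1.28], [-1.99, 2.15], [-1.42, 1.44], [-3.14, 3.14]. Speed limits (rad/s): [2.79, 2.79, 3.14, 3.14, 3.14, 3.14].

### API

Orientations are given as a unit quaternion [x, y, z, w].
In Python, from workcell import bot, vision, ticket gives the robot as it stands.
- The arm moves only by the tool play_rows, never from a script. Its argument "deltas" is one flat list of numbers, 5 for each row, row after row: the opening, from 0 (shut) to 1 (fully open), then the shift along the tool's x, y, z in units of 60 mm (1.0 is 60 mm), then the turn about the tool's z in degrees. A call has 1 to 12 rows; each row shifts and turns the pose as measured when the row begins, along the tool's axes as they then stand; what a row does not reach is not made up. A row lasts 1/8 s, in which the tool goes at most 62.5 mm and 10.7 degrees, less where a joint would pass 70% of its speed; a pose out of reach is approached as far as the arm can. A call is refused whole if a number of a shift passes 1 or a number of a turn 10.7, either way. A call with a gripper value outside its range is refused whole. The fingers move at their own pace and stop on an object; the grip force is fixed at half the most. Time passes only in rows, so rows that do not move let the fingers close. It gives the time, the measured TCP pose, the force and the opening at its end, in the units of the state.
- bot.get_obs(): the state, without advancing time (a new reading comes with each control period).
- vision.camera(name): name is "scene" or "top" or "wrist"; returns a dict with "color" (480x640x3 uint8, blue, green, red), "intrinsics" (3x3 intrinsics, pixels), "rvec" (rotation vector, rad) and "tvec" (3), from world to camera coordinates, as OpenCV has them. Camera axes: x right, y down, z forward; pixel columns grow to the right and rows downward; lengths in m; the calibration is good to about 2 mm. A picture is of the moment at which its call begins. There is no depth.
- ticket.job_done(): hands the job in, once; it reports no verdict.
The state is a dict: "clock": time; "joint_pos": joint angles; "joint_vel": joint speeds; "tau": joint torques, N m; "eef_pos": TCP position; "tool_rot": TCP orientation; "ft_force": force on the tool from outside, world axes, zero at the start; "ft_torque": the same for the moment, N m; "grip_width": finger opening in m.
Only numpy, scipy, OpenCV 4.12 (cv2) and the standard library are available. Lean on these libraries where they do the work, as an engineer would, in place of code of your own. Each camera call takes 0.05 s, during which the arm holds its last target. There are 200 camera calls.

## Working session

There is one attempt and no reset: what is moved stays moved. The work goes in short steps, Python scripts to look and compute and a tool call to move; the robot and the scene stay as the last step left them, time stands still between calls to the robot, and variables do not carry over. Pictures are saved under pics/ and viewed, about 12 in all and at most 16, crops included, and the job is handed in when it is done.

Besides the shell and the picture viewer there is one more tool, called after ">>>" in YAML: its name, and indented under it one key for each argument. play_rows: Moves the arm, as the interface text tells. Its arguments: {"type":"object","properties":{"deltas":{"type":"array"}},"required":["deltas"]}

```bash
mkdir -p pics; ls; cat > h.py <<'E'
import cv2, numpy as np
from workcell import bot, vision, ticket
def cam(n):
    c=vision.camera(n); R=cv2.Rodrigues(np.array(c["rvec"],float))[0]
    return dict(img=np.array(c["color"]),K=np.array(c["intrinsics"]),R=R,t=np.array(c["tvec"],float).ravel())
def ray(c,u,v,z):
    o=-c["R"].T@c["t"]; d=c["R"].T@np.linalg.inv(c["K"])@np.array([u,v,1.])
    return o+d*(z-o[2])/d[2]
def proj(c,p):
    q=c["K"]@(c["R"]@np.array(p,float)+c["t"]); return q[:2]/q[2]
E
python3 - <<'E'
from h import *
o=bot.get_obs(); print({k:np.round(v,3) for k,v in o.items()})
for n in["scene","top"]:
    c=cam(n); cv2.imwrite(f"pics/{n}0.png",c["img"]); print(n,-c["R"].T@c["t"],c["K"][0,0])
    np.save(f"{n}0.npy",c,allow_pickle=True)
E
```

```text
pics
{'clock': np.float64(0.0), 'joint_pos': array([1.26 , 0.241, 0.004, 1.335, 0.   , 1.571]), 'joint_vel': array([-0.   ,  0.   ,  0.   , -0.001, -0.   ,  0.001]), 'tau': array([ 3.0000e-03, -3.7232e+01,  2.5241e+01,  1.7000e-02,  0.0000e+00,
       -0.0000e+00]), 'eef_pos': array([0.153, 0.475, 0.23 ]), 'tool_rot': array([ 0.808,  0.589, -0.001,  0.001]), 'ft_force': array([ 0.44 ,  0.474, -0.603]), 'ft_torque': array([-0.003, -0.012,  0.009]), 'grip_width': np.float64(0.085)}
scene [-0.21700796 -0.73189738  0.88616584] 603.156752383124
top [-0.06840016 -0.16232899  1.57794909] 620.0822101567672
```

View pics/top0.png

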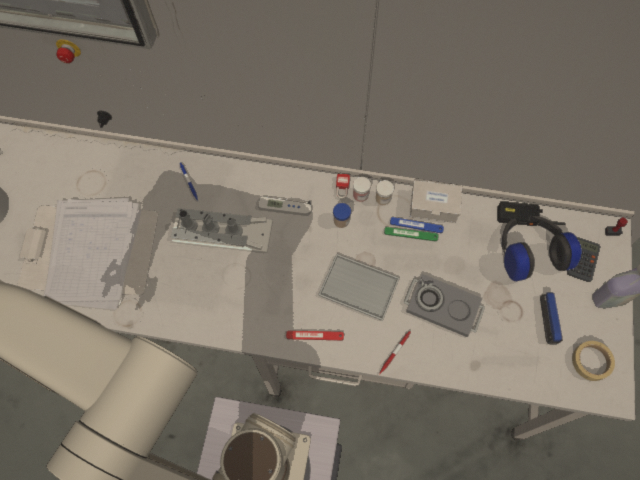

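View pics/scene0.png

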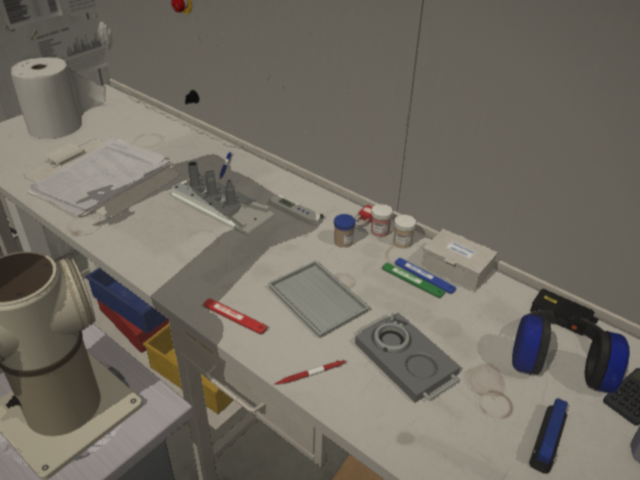

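Top view: rack around (220,230) with three nozzles at about (185,215), (210,222) and (233,227). Its open end is on the right, the tray is at (360,285), the pocket at (459,310), and the thermometer at (285,205). I'll zoom in next.

```bash
python3 - <<'E'
from h import *
c=np.load("top0.npy",allow_pickle=True).item(); s=np.load("scene0.npy",allow_pickle=True).item()
a=cv2.resize(c["img"][195:265,160:290],(780,420),interpolation=cv2.INTER_CUBIC)
cv2.imwrite("pics/rack_top.png",cv2.convertScaleAbs(a,alpha=1.5))
a=cv2.resize(s["img"][145:245,160:290],(780,600),interpolation=cv2.INTER_CUBIC)
cv2.imwrite("pics/rack_sc.png",cv2.convertScaleAbs(a,alpha=1.5))
a=cv2.resize(c["img"][240:345,310:490],(800,467),interpolation=cv2.INTER_CUBIC)
cv2.imwrite("pics/car_top.png",cv2.convertScaleAbs(a,alpha=1.3))
E
```

```text
(no output)
```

View pics/rack_top.png

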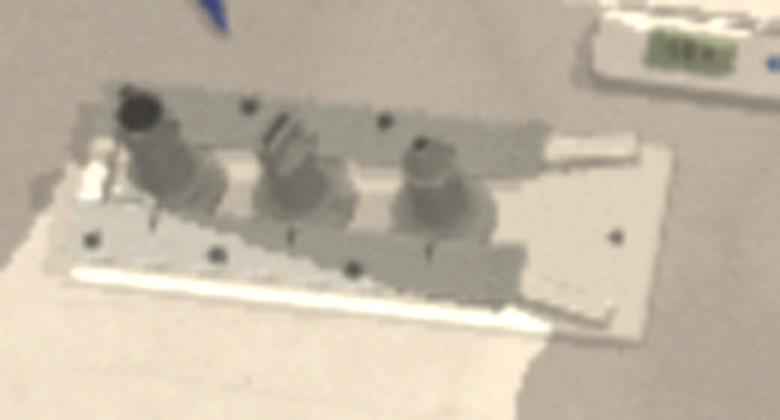

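View pics/rack_sc.png

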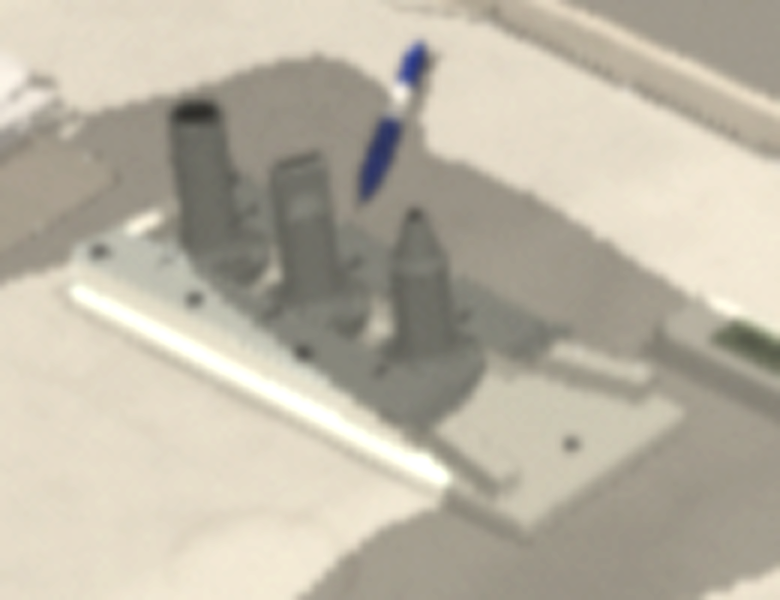

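View pics/car_top.png

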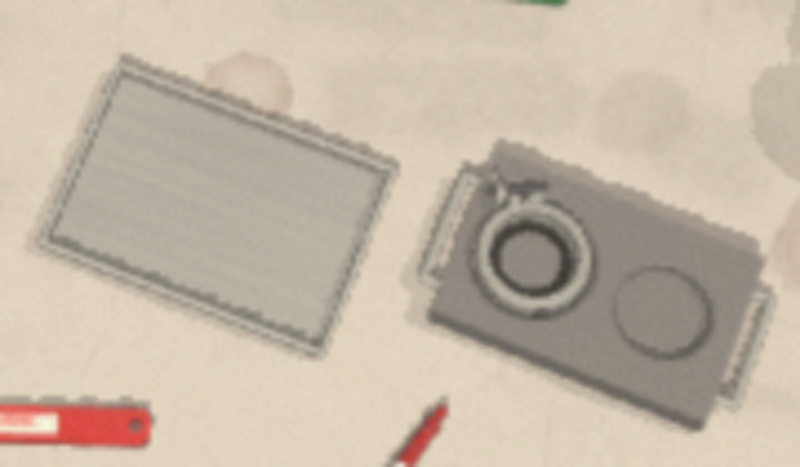

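```bash
python3 - <<'E'
from h import *
np.set_printoptions(precision=4,suppress=True)
c=np.load("top0.npy",allow_pickle=True).item(); s=np.load("scene0.npy",allow_pickle=True).item()
f=lambda x,o,k:(o+(x+.5)/k-.5)
T=lambda x,y,z:ray(c,f(x,160,6),f(y,195,6),z)
S=lambda x,y,z:ray(s,f(x,160,6),f(y,145,6),z)
C=lambda x,y,z:ray(c,f(x,310,800/180),f(y,240,467/105),z)
for n,a,b in[("wide",(139,111),(195,111)),("fan",(279,132),(298,157)),("slim",(421,144),(415,214))]:
    print(n,T(*a,.09),S(*b,.09))
up=[T(250,106,.0275),T(385,121,.0275)]; lo=[T(92,240,.0275),T(217,255,.0275),T(353,270,.0275)]
print("up",up,"lo",lo)
print("marks",[T(*m,.0275) for m in[(153,218),(291,237),(430,250)]])
print("mouthscrew",T(615,237,.012),S(571,443,.012),"end corners",T(672,148,.012),T(640,340,.012),S(683,410,.012),S(527,525,.012))
tr=[C(*p,.014) for p in[(122,58),(398,165),(320,355),(40,243)]]
print("tray",tr,np.mean(tr,0))
print("pocket",C(662,312,.022),"clamp",C(532,255,.035))
for u,v in [(421,367)]: print("pocket scene",ray(s,u,v,.022))
print("pot",ray(c,342,212,.066))
E
```

```text
wide [0.5927 0.3402 0.09  ] [0.5907 0.34   0.09  ]
fan [0.5933 0.2761 0.09  ] [0.595  0.2807 0.09  ]
slim [0.5983 0.2126 0.09  ] [0.5972 0.2132 0.09  ]
up [array([0.6318, 0.3111, 0.0275]), array([0.635 , 0.2475, 0.0275])] lo [array([0.553 , 0.3653, 0.0275]), array([0.5555, 0.307 , 0.0275]), array([0.5589, 0.244 , 0.0275])]
marks [array([0.5685, 0.3407, 0.0275]), array([0.5701, 0.276 , 0.0275]), array([0.5746, 0.2118, 0.0275])]
mouthscrew [0.6022 0.1328 0.012 ] [0.6012 0.1337 0.012 ] end corners [0.6514 0.1162 0.012 ] [0.5536 0.1106 0.012 ] [0.648  0.1155 0.012 ] [0.551  0.1083 0.012 ]
tray [array([ 0.582 , -0.0813,  0.014 ]), array([ 0.5415, -0.2574,  0.014 ]), array([ 0.4154, -0.2271,  0.014 ]), array([ 0.4554, -0.0527,  0.014 ])] [ 0.4986 -0.1546  0.014 ]
pocket [ 0.4735 -0.4215  0.022 ] clamp [ 0.4908 -0.3409  0.035 ]
pocket scene [ 0.4677 -0.4251  0.022 ]
pot [ 0.6809 -0.0775  0.066 ]
```

The rack runs from rear wide (0.592,0.340) through middle fan (0.5945,0.277) to front slim (0.5975,0.213), with the mouth near (0.601,0.137). The axis is (-0.047,0.999). I'll turn the jaws across the lane first.

>>> play_rows:
  deltas: [1, 0, 0, 0, 10, 1, 0, 0, 0, 10, 1, 0, 0, 0, 10, 1, 0, 0, 0, 10, 1, 0, 0, 0, 10, 1, 0, 0, 0, 10, 1, 0, 0, 0, 9.5, 1, 0, 0, 0, 0]

```text
clock: 1.1
eef_pos: [0.1518, 0.4725, 0.2261]
tool_rot: [1.0, 0.004, -0.002, 0.006]
ft_force: [-0.3, 0.1, -1.0]
grip_width: 0.0858
```

```bash
cat > go.py <<'E'
# usage: go.py x y z [jaw angle deg] -> remaining shift in tool axes (60 mm units) and turn
import sys; from h import *
from scipy.spatial.transform import Rotation as R
o=bot.get_obs(); r=R.from_quat(o["tool_rot"]).as_matrix(); a=list(map(float,sys.argv[1:]))
d=np.array(a[:3])-o["eef_pos"]; yaw=np.degrees(np.arctan2(r[1,0],r[0,0]))
if len(a)>3:
    turn=yaw-a[3]; turn=(turn+90)%180-90; r2=r@R.from_euler('z',turn,degrees=True).as_matrix()
else: turn=0; r2=r
print("pos",np.round(o["eef_pos"],4),"jaw",round(yaw,2),"tilt z",np.round(r[:,2],3),"F",np.round(o["ft_force"],1),"w",round(float(o["grip_width"]),4),"t",round(float(o["clock"]),2))
print("delta mm",np.round(d*1000,1),"units now-axes",np.round(r.T@d/.06,3),"after-turn",np.round(r2.T@d/.06,3),"turn",round(turn,2),"j",np.round(o["joint_pos"],2))
E
python3 go.py 0.5975 0.213 0.15 2.7
```

```text
pos [0.1518 0.4725 0.2261] jaw 0.49 tilt z [-0.004 -0.012 -1.   ] F [-0.3  0.1 -1. ] w 0.0858 t 1.1
delta mm [ 445.7 -259.5  -76.1] units now-axes [7.396 4.374 1.29 ] after-turn [7.222 4.656 1.29 ] turn -2.21 j [ 1.26  0.25 -0.    1.34 -0.    2.82]
```

>>> play_rows:
  deltas: [1, 0, 0, 0, -2.2, 1, 0.8, 0.52, 0, 0, 1, 0.8, 0.52, 0.1, 0, 1, 0.8, 0.52, 0.1, 0, 1, 0.8, 0.52, 0.1, 0, 1, 0.8, 0.52, 0.1, 0, 1, 0.8, 0.52, 0.1, 0, 1, 0.8, 0.52, 0.1, 0, 1, 0.8, 0.52, 0.1, 0, 1, 0.8, 0.5, 0.1, 0, 1, 0, 0, 0, 0]

```text
clock: 2.48
eef_pos: [0.614, 0.2152, 0.173]
tool_rot: [0.999, 0.044, -0.004, 0.006]
ft_force: [-1.1, 0.0, -0.6]
grip_width: 0.0854
```

```bash
python3 go.py 0.5975 0.213 0.15 2.7; python3 - <<'E'
from h import *
c=cam("wrist"); cv2.imwrite("pics/w1.png",c["img"]); 
for p in[(.5975,.213,.09),(.5945,.277,.09),(.592,.340,.09),(.6017,.133,.012)]: print(p,proj(c,p))
np.save("w1.npy",c,allow_pickle=True)
E
```

```text
pos [0.614  0.2152 0.173 ] jaw 5.09 tilt z [-0.007 -0.012 -1.   ] F [-1.1  0.  -0.6] w 0.0854 t 2.48
delta mm [-16.5  -2.2 -23. ] units now-axes [-0.274  0.007  0.386] after-turn [-0.273  0.019  0.386] turn 2.39 j [ 0.34  0.58  0.37  1.37 -0.01  1.82]
(0.5975, 0.213, 0.09) [295.24731858 245.37680408]
(0.5945, 0.277, 0.09) [297.59651707 141.57748223]
(0.592, 0.34, 0.09) [301.18897331  20.20223789]
(0.6017, 0.133, 0.012) [300.25780748 302.60445286]
```

View pics/w1.png

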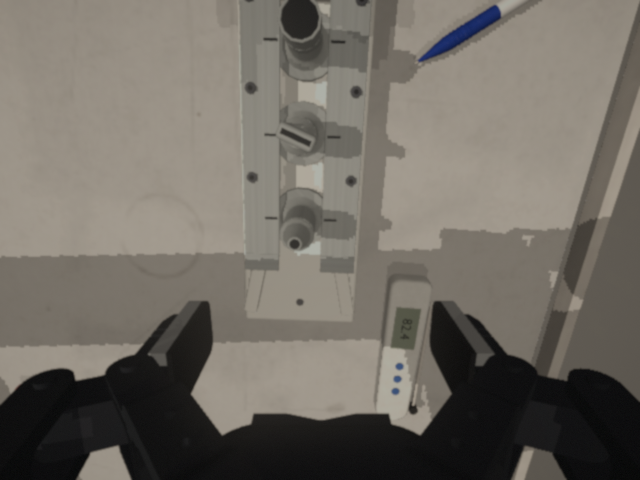

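The wrist view confirms the estimates. The slim tip is at (294,243) against a predicted (295,245), the fan at (296,137), the wide mouth at (299,19), and the rack-mouth screw at (300,302), all within about 2 mm. The jaws will straddle the lane.

```bash
python3 - <<'E'
from h import *
np.set_printoptions(precision=4,suppress=True)
c=np.load("w1.npy",allow_pickle=True).item()
for n,u,v,z in[("slim",294,243,.09),("fan",296,137,.09),("wide",299,19,.09),("mid marks f",300.5,218.5,.0275),("m",302,135.5,.0275),("r",304,40.5,.0275),("screw",299.5,302,.012)]: print(n,ray(c,u,v,z))
E
```

```text
slim [0.5966 0.2145 0.09  ]
fan [0.5934 0.2795 0.09  ]
wide [0.5908 0.3405 0.09  ]
mid marks f [0.5969 0.2148 0.0275]
m [0.5934 0.2785 0.0275]
r [0.5901 0.3421 0.0275]
screw [0.601  0.1335 0.012 ]
```

>>> play_rows:
  deltas: [1, -0.27, 0, 0, 2.4, 1, 0, 0, 0, 0, 1, 0, 0, 0, 0]

```text
clock: 2.9
eef_pos: [0.5941, 0.2167, 0.174]
tool_rot: [1.0, 0.028, -0.005, 0.005]
ft_force: [0.4, -0.1, 0.6]
grip_width: 0.0856
```

```bash
python3 go.py 0.597 0.2135 0.036 2.7
```

```text
pos [0.5941 0.2167 0.174 ] jaw 3.15 tilt z [-0.009 -0.011 -1.   ] F [ 0.4 -0.1  0.6] w 0.0856 t 2.9
delta mm [   2.9   -3.2 -138. ] units now-axes [0.066 0.032 2.3  ] after-turn [0.066 0.032 2.3  ] turn 0.45 j [ 0.35  0.54  0.31  1.35 -0.01  1.87]
```

>>> play_rows:
  deltas: [1, 0.05, 0.03, 0.5, 0.4, 1, 0, 0, 0.5, 0, 1, 0, 0, 0.4, 0, 1, 0, 0, 0, 0, 1, 0, 0, 0, 0]

```text
clock: 3.52
eef_pos: [0.5984, 0.2182, 0.0921]
tool_rot: [1.0, 0.029, -0.001, 0.004]
ft_force: [-0.0, -0.0, 0.2]
grip_width: 0.0854
```

```bash
python3 go.py 0.5967 0.2145 0.036 2.8
```

```text
pos [0.5984 0.2182 0.0921] jaw 3.27 tilt z [-0.001 -0.008 -1.   ] F [-0.  -0.   0.2] w 0.0854 t 3.52
delta mm [ -1.7  -3.7 -56.1] units now-axes [-0.031  0.053  0.936] after-turn [-0.03   0.054  0.936] turn 0.47 j [ 0.35  0.6   0.18  1.16 -0.01  1.87]
```

>>> play_rows:
  deltas: [1, -0.03, 0.07, 0.5, 0.4, 1, 0, 0, 0.4, 0, 1, 0, 0, 0, 0, 1, 0, 0, 0, 0]

```text
clock: 4.03
eef_pos: [0.6018, 0.216, 0.0448]
tool_rot: [1.0, 0.026, 0.005, 0.002]
ft_force: [0.2, -0.5, 1.1]
grip_width: 0.0856
```

```bash
python3 go.py 0.5967 0.2145 0.036 2.8
```

```text
pos [0.6018 0.216  0.0448] jaw 2.98 tilt z [ 0.011 -0.003 -1.   ] F [ 0.2 -0.5  1.1] w 0.0856 t 4.03
delta mm [-5.1 -1.5 -8.8] units now-axes [-0.089  0.02   0.146] after-turn [-0.088  0.02   0.146] turn 0.18 j [ 0.35  0.63  0.11  1.04 -0.01  1.87]
```

>>> play_rows:
  deltas: [1, -0.09, 0.02, 0.13, 0.2, 1, 0, 0, 0, 0, 1, 0, 0, 0, 0]

```text
clock: 4.4
eef_pos: [0.598, 0.2152, 0.0397]
tool_rot: [1.0, 0.024, 0.008, 0.001]
ft_force: [0.9, -0.4, 0.2]
grip_width: 0.0853
```

```bash
python3 go.py 0.5967 0.2145 0.037 2.8
```

```text
pos [0.598  0.2152 0.0397] jaw 2.78 tilt z [ 0.016 -0.001 -1.   ] F [ 0.9 -0.4  0.2] w 0.0853 t 4.4
delta mm [-1.3 -0.7 -2.7] units now-axes [-0.023  0.01   0.044] after-turn [-0.023  0.01   0.044] turn -0.02 j [ 0.35  0.63  0.09  1.01 -0.01  1.87]
```

>>> play_rows:
  deltas: [1, -0.02, 0.01, 0.04, 0, 0.2, 0, 0, 0, 0, 0, 0, 0, 0, 0, 0, 0, 0, 0, 0, 0, 0, 0, 0, 0, 0, 0, 0, 0, 0]

```text
clock: 5.15
eef_pos: [0.5969, 0.2146, 0.0378]
tool_rot: [1.0, 0.024, 0.008, 0.001]
ft_force: [-0.6, 0.6, -0.4]
grip_width: 0.0224
```

```bash
python3 go.py 0.6003 0.1387 0.037 2.8
```

```text
pos [0.5969 0.2146 0.0378] jaw 2.78 tilt z [ 0.016 -0.001 -1.   ] F [-0.6  0.6 -0.4] w 0.0224 t 5.15
delta mm [  3.4 -75.9  -0.8] units now-axes [-0.004  1.265  0.015] after-turn [-0.005  1.265  0.015] turn -0.02 j [ 0.35  0.63  0.08  1.01 -0.01  1.87]
```

>>> play_rows:
  deltas: [0, 0, 0, -0.03, 0, 0, 0, 0.1, 0, 0, 0, 0, 0.2, 0, 0, 0, 0, 0.2, 0, 0, 0, 0, 0.2, 0, 0, 0, 0, 0, 0, 0]

```text
clock: 5.9
eef_pos: [0.5978, 0.1682, 0.0378]
tool_rot: [1.0, 0.024, 0.006, 0.002]
ft_force: [0.3, 0.7, -2.4]
grip_width: 0.0227
```

```bash
python3 go.py 0.6003 0.1387 0.039 2.8
```

```text
pos [0.5978 0.1682 0.0378] jaw 2.7 tilt z [ 0.013 -0.003 -1.   ] F [ 0.3  0.7 -2.4] w 0.0227 t 5.9
delta mm [  2.5 -29.5   1.2] units now-axes [ 0.019  0.493 -0.019] after-turn [ 0.018  0.493 -0.019] turn -0.1 j [ 0.28  0.61  0.04  0.99 -0.01  1.8 ]
```

>>> play_rows:
  deltas: [0, 0.01, 0.2, -0.02, 0, 0, 0, 0.2, 0, 0, 0, 0, 0.12, 0, 0, 0, 0, 0, 0, 0, 0, 0, 0, -0.05, 0]

```text
clock: 6.52
eef_pos: [0.5996, 0.1344, 0.0418]
tool_rot: [1.0, 0.023, 0.006, 0.002]
ft_force: [0.2, -0.1, -3.0]
grip_width: 0.0224
```

```bash
python3 go.py 0.6003 0.1387 0.039 2.8
```

```text
pos [0.5996 0.1344 0.0418] jaw 2.67 tilt z [ 0.012 -0.003 -1.   ] F [ 0.2 -0.1 -3. ] w 0.0224 t 6.53
delta mm [ 0.7  4.3 -2.8] units now-axes [ 0.014 -0.072  0.046] after-turn [ 0.015 -0.072  0.046] turn -0.13 j [ 0.22  0.59  0.03  0.99 -0.01  1.75]
```

>>> play_rows:
  deltas: [0, 0, 0, -0.3, 0, 0, 0, 0, -0.6, 0, 0, 0, 0, -0.7, 0, 0, 0, 0, -0.5, 0, 0, 0, 0, 0, 0]

```text
clock: 7.15
eef_pos: [0.5976, 0.1371, 0.1714]
tool_rot: [1.0, 0.025, 0.005, 0.001]
ft_force: [-0.6, -0.2, -2.8]
grip_width: 0.0223
```

```bash
python3 go.py 0.4885 -0.1985 0.150 2.8
```

```text
pos [0.5976 0.1371 0.1714] jaw 2.87 tilt z [ 0.011 -0.002 -1.   ] F [-0.6 -0.2 -2.8] w 0.0223 t 7.15
delta mm [-109.1 -335.6  -21.4] units now-axes [-2.1    5.495  0.351] after-turn [-2.093  5.497  0.351] turn 0.07 j [ 0.23  0.49  0.21  1.28 -0.    1.75]
```

>>> play_rows:
  deltas: [0, -0.1, 0.3, 0, 0, 0, -0.23, 0.6, 0, 0, 0, -0.23, 0.6, 0, 0, 0, -0.23, 0.6, 0, 0, 0, -0.23, 0.6, 0, 0, 0, -0.23, 0.6, 0, 0, 0, -0.23, 0.6, 0, 0, 0, -0.23, 0.6, 0, 0, 0, -0.2, 0.5, 0, 0, 0, -0.1, 0.3, 0, 0, 0, 0, 0, 0, 0]

```text
clock: 8.52
eef_pos: [0.4705, -0.2023, 0.1512]
tool_rot: [1.0, 0.023, -0.013, 0.0]
ft_force: [0.9, -0.4, -3.1]
grip_width: 0.0228
```

```bash
python3 go.py 0.4885 -0.1985 0.04 2.8
```

```text
pos [ 0.4705 -0.2023  0.1512] jaw 2.63 tilt z [-0.026 -0.002 -1.   ] F [ 0.9 -0.4 -3.1] w 0.0228 t 8.53
delta mm [  18.     3.8 -111.2] units now-axes [ 0.352 -0.05   1.845] after-turn [ 0.352 -0.049  1.845] turn -0.17 j [-0.4   0.33 -0.09  1.18 -0.01  1.13]
```

>>> play_rows:
  deltas: [0, 0.2, 0, 0, 0, 0, 0.12, -0.05, 0.3, 0, 0, 0, 0, 0.5, 0, 0, 0, 0, 0.5, 0, 0, 0, 0, 0.2, 0, 0, 0, 0, 0, 0]

```text
clock: 9.28
eef_pos: [0.491, -0.1941, 0.0559]
tool_rot: [1.0, 0.026, -0.013, -0.001]
ft_force: [-0.3, -0.4, -2.5]
grip_width: 0.0223
```

```bash
python3 go.py 0.4885 -0.1985 0.031 2.8
```

```text
pos [ 0.491  -0.1941  0.0559] jaw 3.01 tilt z [-0.026  0.    -1.   ] F [-0.3 -0.4 -2.5] w 0.0223 t 9.28
delta mm [ -2.5  -4.4 -24.9] units now-axes [-0.035  0.072  0.416] after-turn [-0.035  0.072  0.416] turn 0.21 j [-0.37  0.45 -0.17  0.97 -0.01  1.15]
```

>>> play_rows:
  deltas: [0, 0, 0.05, 0.2, 0, 0, 0, 0, 0.12, 0, 0, 0, 0, 0.05, 0, 0, 0, 0, 0, 0]

```text
clock: 9.78
eef_pos: [0.493, -0.198, 0.0348]
tool_rot: [1.0, 0.026, -0.011, 0.0]
ft_force: [0.5, 0.1, -2.5]
grip_width: 0.0226
```

```bash
python3 go.py 0.4885 -0.1985 0.029 2.8
```

```text
pos [ 0.493  -0.198   0.0348] jaw 3.02 tilt z [-0.022 -0.001 -1.   ] F [ 0.5  0.1 -2.5] w 0.0226 t 9.78
delta mm [-4.5 -0.5 -5.8] units now-axes [-0.074  0.005  0.098] after-turn [-0.074  0.005  0.098] turn 0.22 j [-0.38  0.48 -0.19  0.92 -0.01  1.14]
```

>>> play_rows:
  deltas: [0, 0, 0, 0.05, 0, 0, 0, 0, 0.03, 0, 0, 0, 0, 0.03, 0, 0, 0, 0, 0, 0]

```text
clock: 10.28
eef_pos: [0.4936, -0.1984, 0.0292]
tool_rot: [1.0, 0.026, -0.01, 0.001]
ft_force: [-0.8, -0.0, -2.7]
grip_width: 0.0224
```

>>> play_rows:
  deltas: [0, 0, 0, 0.03, 0, 0, 0, 0, 0.01, 0, 0, 0, 0, 0, 0]

```text
clock: 10.65
eef_pos: [0.4936, -0.1984, 0.0292]
tool_rot: [1.0, 0.026, -0.009, 0.001]
ft_force: [-0.8, 0.4, -1.8]
grip_width: 0.0225
```

>>> play_rows:
  deltas: [0.3, 0, 0, 0, 0, 0.7, 0, 0, 0, 0, 1, 0, 0, 0, 0, 1, 0, 0, -0.1, 0, 1, 0, 0, -0.3, 0, 1, 0, 0, -0.6, 0, 1, 0, 0, -0.7, 0, 1, 0, 0, -0.6, 0, 1, 0, 0, 0, 0]

```text
clock: 11.78
eef_pos: [0.4977, -0.1986, 0.1732]
tool_rot: [1.0, 0.026, -0.008, 0.002]
ft_force: [0.2, -0.5, -0.4]
grip_width: 0.0857
```

```bash
python3 go.py 0.5934 0.2785 0.15 2.8;  python3 - <<'E'
from h import *
c=cam("wrist"); cv2.imwrite("pics/w2.png",c["img"])
for p in[(.4936,-.1984,.081),(.4986,-.1546,.003),(.5087,-.1107,.003)]: print(p,proj(c,p))
E
```

```text
pos [ 0.4977 -0.1986  0.1732] jaw 3.01 tilt z [-0.015 -0.004 -1.   ] F [ 0.2 -0.5 -0.4] w 0.0857 t 11.78
delta mm [ 95.7 477.1 -23.2] units now-axes [ 2.017 -7.858  0.329] after-turn [ 1.988 -7.866  0.329] turn 0.21 j [-0.37  0.35  0.    1.24 -0.01  1.14]
(0.4936, -0.1984, 0.081) [316.27198971 240.46983138]
(0.4986, -0.1546, 0.003) [327.45172   162.5273078]
(0.5087, -0.1107, 0.003) [343.35524426 107.02891884]
```

View pics/w2.png

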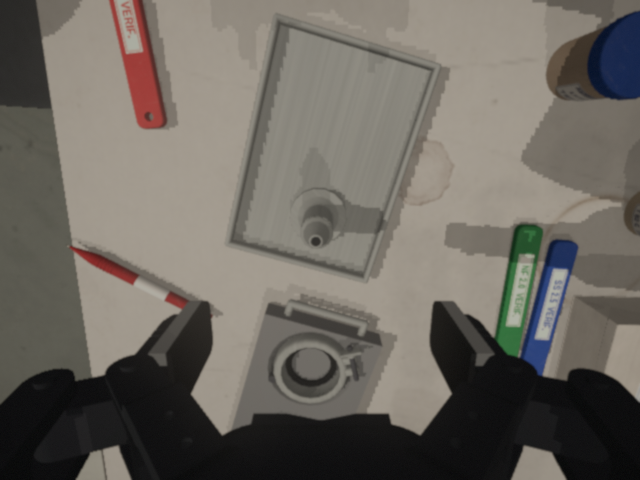

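The slim nozzle stands upright in the tray, its tip at (316,240) as predicted. Next is the fan.

>>> play_rows:
  deltas: [1, 0.1, -0.3, 0, 0.2, 1, 0.16, -0.65, 0, 0, 1, 0.16, -0.65, 0, 0, 1, 0.16, -0.65, 0, 0, 1, 0.16, -0.65, 0, 0, 1, 0.16, -0.65, 0, 0, 1, 0.16, -0.65, 0, 0, 1, 0.16, -0.65, 0, 0, 1, 0.16, -0.65, 0, 0, 1, 0.16, -0.65, 0, 0, 1, 0.16, -0.65, 0, 0, 1, 0.16, -0.4, 0, 0]

```text
clock: 13.32
eef_pos: [0.58, 0.2491, 0.1492]
tool_rot: [0.999, 0.022, -0.024, 0.003]
ft_force: [0.3, 0.3, 0.1]
grip_width: 0.0852
```

```bash
python3 go.py 0.5934 0.2787 0.15 2.8
```

```text
pos [0.58   0.2491 0.1492] jaw 2.47 tilt z [-0.047 -0.007 -0.999] F [0.3 0.3 0.1] w 0.0852 t 13.32
delta mm [13.4 29.6  0.8] units now-axes [ 0.244 -0.483 -0.027] after-turn [ 0.247 -0.482 -0.027] turn -0.33 j [0.4  0.58 0.31 1.34 0.01 1.93]
```

>>> play_rows:
  deltas: [1, 0.12, -0.3, 0, 0, 1, 0.12, -0.17, 0, 0, 1, 0, 0, 0, 0, 1, 0, 0, 0, 0]

```text
clock: 13.82
eef_pos: [0.5899, 0.2796, 0.1408]
tool_rot: [0.999, 0.023, -0.029, 0.005]
ft_force: [0.4, 0.8, -0.2]
grip_width: 0.0853
```

```bash
python3 go.py 0.5934 0.2787 0.038 2.8
```

```text
pos [0.5899 0.2796 0.1408] jaw 2.66 tilt z [-0.058 -0.012 -0.998] F [ 0.4  0.8 -0.2] w 0.0853 t 13.82
delta mm [   3.5   -0.9 -102.8] units now-axes [0.158 0.002 1.707] after-turn [0.158 0.003 1.707] turn -0.14 j [0.44 0.64 0.39 1.37 0.01 1.96]
```

>>> play_rows:
  deltas: [1, 0.1, 0, 0.4, 0, 1, 0, 0, 0.5, 0, 1, 0, 0, 0.3, 0, 1, 0, 0, 0, 0]

```text
clock: 14.32
eef_pos: [0.5907, 0.2756, 0.0666]
tool_rot: [0.999, 0.022, -0.03, 0.006]
ft_force: [-0.7, 0.5, 0.1]
grip_width: 0.0855
```

```bash
python3 go.py 0.5934 0.2787 0.038 2.8
```

```text
pos [0.5907 0.2756 0.0666] jaw 2.47 tilt z [-0.059 -0.013 -0.998] F [-0.7  0.5  0.1] w 0.0855 t 14.32
delta mm [  2.7   3.1 -28.6] units now-axes [ 0.076 -0.055  0.473] after-turn [ 0.077 -0.055  0.473] turn -0.33 j [0.43 0.69 0.28 1.22 0.01 1.96]
```

>>> play_rows:
  deltas: [1, 0, 0, 0, 0, 1, 0, 0, 0, 0, 1, 0, 0, 0, 0, 1, 0, 0, 0, 0, 1, 0, 0, 0, 0, 1, 0, 0, 0, 0]

```text
clock: 15.08
eef_pos: [0.5928, 0.2758, 0.0708]
tool_rot: [0.999, 0.021, -0.027, 0.005]
ft_force: [-0.2, -0.1, 0.9]
grip_width: 0.0855
```

```bash
python3 go.py 0.5934 0.2787 0.038 2.8
```

```text
pos [0.5928 0.2758 0.0708] jaw 2.42 tilt z [-0.054 -0.01  -0.999] F [-0.2 -0.1  0.9] w 0.0855 t 15.07
delta mm [  0.6   2.9 -32.8] units now-axes [ 0.042 -0.052  0.544] after-turn [ 0.043 -0.051  0.544] turn -0.38 j [0.43 0.69 0.28 1.22 0.01 1.96]
```

>>> play_rows:
  deltas: [1, 0, 0, -0.3, 0, 1, 0, 0, -0.6, 0, 1, 0, 0, -0.6, 0, 1, 0, 0, -0.6, 0, 1, 0, 0, 0, 0, 1, 0, 0, 0, 0]

```text
clock: 15.82
eef_pos: [0.5985, 0.277, 0.1978]
tool_rot: [0.999, 0.021, -0.029, 0.006]
ft_force: [-0.3, 0.4, -0.6]
grip_width: 0.0853
```

```bash
python3 go.py 0.5934 0.2787 0.038 2.8
```

```text
pos [0.5985 0.277  0.1978] jaw 2.44 tilt z [-0.058 -0.012 -0.998] F [-0.3  0.4 -0.6] w 0.0853 t 15.82
delta mm [  -5.1    1.7 -159.8] units now-axes [ 0.071 -0.059  2.663] after-turn [ 0.071 -0.058  2.663] turn -0.36 j [0.43 0.64 0.52 1.52 0.01 1.95]
```

>>> play_rows:
  deltas: [1, 0, 0, 0.5, 0, 1, 0, 0, 0.5, 0, 1, 0, 0, 0.5, 0, 1, 0, 0, 0.2, 0, 1, 0, 0, 0, 0]

```text
clock: 16.45
eef_pos: [0.589, 0.2742, 0.0872]
tool_rot: [0.999, 0.022, -0.033, 0.007]
ft_force: [0.3, -0.7, 0.3]
grip_width: 0.0852
```

```bash
python3 go.py 0.5934 0.2787 0.038 2.8
```

```text
pos [0.589  0.2742 0.0872] jaw 2.44 tilt z [-0.066 -0.016 -0.998] F [ 0.3 -0.7  0.3] w 0.0852 t 16.45
delta mm [  4.4   4.5 -49.2] units now-axes [ 0.131 -0.082  0.812] after-turn [ 0.131 -0.081  0.812] turn -0.36 j [0.43 0.68 0.31 1.27 0.01 1.96]
```

>>> play_rows:
  deltas: [1, 0.08, -0.05, 0.3, 0, 1, 0, 0, 0.25, 0, 1, 0, 0, 0.1, 0, 1, 0, 0, 0, 0]

```text
clock: 16.95
eef_pos: [0.5928, 0.2777, 0.0471]
tool_rot: [0.999, 0.022, -0.032, 0.007]
ft_force: [1.1, -0.3, -1.3]
grip_width: 0.0859
```

```bash
python3 go.py 0.5934 0.2787 0.038 2.8
```

```text
pos [0.5928 0.2777 0.0471] jaw 2.45 tilt z [-0.063 -0.014 -0.998] F [ 1.1 -0.3 -1.3] w 0.0859 t 16.95
delta mm [ 0.6  1.  -9.1] units now-axes [ 0.02  -0.018  0.15 ] after-turn [ 0.02  -0.018  0.15 ] turn -0.35 j [0.43 0.72 0.27 1.19 0.01 1.96]
```

>>> play_rows:
  deltas: [1, 0, 0, 0, 0, 1, 0, 0, 0, 0, 1, 0, 0, 0, 0, 1, 0, 0, 0, 0, 1, 0, 0, 0, 0, 1, 0, 0, 0, 0, 1, 0, 0, 0, 0, 1, 0, 0, 0, 0]

```text
clock: 17.95
eef_pos: [0.594, 0.2782, 0.0493]
tool_rot: [0.999, 0.022, -0.03, 0.006]
ft_force: [-0.3, 0.1, -0.5]
grip_width: 0.0855
```

```bash
python3 go.py 0.5934 0.2787 0.038 2.8
```

```text
pos [0.594  0.2782 0.0493] jaw 2.45 tilt z [-0.059 -0.013 -0.998] F [-0.3  0.1 -0.5] w 0.0855 t 17.95
delta mm [ -0.6   0.5 -11.3] units now-axes [ 0.001 -0.01   0.188] after-turn [ 0.001 -0.01   0.188] turn -0.35 j [0.43 0.71 0.27 1.19 0.01 1.96]
```

>>> play_rows:
  deltas: [1, 0, 0, 0.12, 0, 1, 0, 0, 0.05, 0, 0.2, 0, 0, 0, 0, 0, 0, 0, 0, 0, 0, 0, 0, 0, 0, 0, 0, 0, 0, 0, 0, 0, 0, 0, 0]

```text
clock: 18.82
eef_pos: [0.5939, 0.2781, 0.0384]
tool_rot: [0.999, 0.021, -0.029, 0.006]
ft_force: [-0.1, -0.1, -1.4]
grip_width: 0.0225
```

```bash
python3 go.py 0.6003 0.1387 0.038 2.8
```

```text
pos [0.5939 0.2781 0.0384] jaw 2.44 tilt z [-0.058 -0.013 -0.998] F [-0.1 -0.1 -1.4] w 0.0225 t 18.82
delta mm [   6.4 -139.4   -0.4] units now-axes [0.008 2.326 0.031] after-turn [-0.007  2.326  0.031] turn -0.36 j [0.43 0.72 0.26 1.16 0.01 1.96]
```

>>> play_rows:
  deltas: [0, 0, 0, -0.03, 0, 0, 0, 0.1, 0, 0, 0, 0, 0.2, 0, 0, 0, 0, 0.2, 0, 0, 0, 0, 0.2, 0, 0, 0, 0, 0.2, 0, 0, 0, 0, 0.1, 0, 0, 0, 0, 0, 0, 0]

```text
clock: 19.82
eef_pos: [0.5954, 0.2119, 0.0395]
tool_rot: [0.999, 0.02, -0.031, 0.007]
ft_force: [0.0, -0.1, -2.8]
grip_width: 0.0228
```

```bash
python3 go.py 0.6003 0.1387 0.038 2.8
```

```text
pos [0.5954 0.2119 0.0395] jaw 2.32 tilt z [-0.062 -0.015 -0.998] F [ 0.  -0.1 -2.8] w 0.0228 t 19.82
delta mm [  4.9 -73.2  -1.5] units now-axes [0.033 1.222 0.038] after-turn [0.023 1.222 0.038] turn -0.48 j [0.34 0.68 0.18 1.13 0.01 1.87]
```

>>> play_rows:
  deltas: [0, 0.02, 0.2, 0, -0.4, 0, 0, 0.2, 0, 0, 0, 0, 0.2, 0, 0, 0, 0, 0.2, 0, 0, 0, 0, 0.2, 0, 0, 0, 0, 0.14, 0, 0, 0, 0, 0, 0, 0]

```text
clock: 20.7
eef_pos: [0.6003, 0.1387, 0.0404]
tool_rot: [0.999, 0.024, -0.031, 0.007]
ft_force: [-0.1, -0.2, -1.1]
grip_width: 0.0224
```

```bash
python3 go.py 0.6003 0.1367 0.038 2.8
```

```text
pos [0.6003 0.1387 0.0404] jaw 2.75 tilt z [-0.062 -0.015 -0.998] F [-0.1 -0.2 -1.1] w 0.0224 t 20.7
delta mm [ 0.  -2.  -2.4] units now-axes [0.001 0.033 0.041] after-turn [0.001 0.033 0.041] turn -0.05 j [ 0.23  0.65  0.13  1.11 -0.    1.75]
```

>>> play_rows:
  deltas: [0, 0, 0.08, -0.05, 0, 0, 0, 0, -0.3, 0, 0, 0, 0, -0.5, 0, 0, 0, 0, -0.5, 0, 0, 0, 0, -0.4, 0, 0, 0, 0, -0.1, 0, 0, 0, 0, 0, 0]

```text
clock: 21.58
eef_pos: [0.6068, 0.1366, 0.154]
tool_rot: [0.999, 0.026, -0.032, 0.007]
ft_force: [-0.0, -0.9, -2.3]
grip_width: 0.0226
```

```bash
python3 go.py 0.5087 -0.1107 0.14 2.8
```

```text
pos [0.6068 0.1366 0.154 ] jaw 2.94 tilt z [-0.063 -0.015 -0.998] F [-0.  -0.9 -2.3] w 0.0226 t 21.57
delta mm [ -98.1 -247.3  -14. ] units now-axes [-1.825  4.028  0.397] after-turn [-1.815  4.033  0.397] turn 0.14 j [ 0.22  0.58  0.31  1.37 -0.    1.74]
```

>>> play_rows:
  deltas: [0, -0.06, 0.15, 0, 0, 0, -0.14, 0.3, 0, 0, 0, -0.18, 0.4, 0.02, 0, 0, -0.18, 0.4, 0.02, 0, 0, -0.18, 0.4, 0.02, 0, 0, -0.18, 0.4, 0.02, 0, 0, -0.18, 0.4, 0.02, 0, 0, -0.18, 0.4, 0.02, 0, 0, -0.18, 0.4, 0.02, 0, 0, -0.12, 0.3, 0.02, 0, 0, -0.06, 0.15, 0.02, 0, 0, 0, 0, 0, 0]

```text
clock: 23.08
eef_pos: [0.5047, -0.1022, 0.1397]
tool_rot: [0.999, 0.025, -0.045, 0.007]
ft_force: [0.3, 0.8, -1.1]
grip_width: 0.0226
```

```bash
python3 go.py 0.5087 -0.1107 0.04 2.8
```

```text
pos [ 0.5047 -0.1022  0.1397] jaw 2.84 tilt z [-0.09  -0.017 -0.996] F [ 0.3  0.8 -1.1] w 0.0226 t 23.07
delta mm [  4.   -8.5 -99.7] units now-axes [0.209 0.125 1.65 ] after-turn [0.209 0.125 1.65 ] turn 0.04 j [-0.18  0.39 -0.03  1.23 -0.03  1.34]
```

>>> play_rows:
  deltas: [0, 0.1, 0.1, 0.3, 0, 0, 0.05, 0, 0.3, 0, 0, 0, 0, 0.3, 0, 0, 0, 0, 0.3, 0, 0, 0, 0, 0.1, 0, 0, 0, 0, 0, 0]

```text
clock: 23.82
eef_pos: [0.5106, -0.1049, 0.0595]
tool_rot: [0.999, 0.028, -0.043, 0.006]
ft_force: [0.3, 0.3, -1.7]
grip_width: 0.0226
```

```bash
python3 go.py 0.5087 -0.1107 0.032 2.8
```

```text
pos [ 0.5106 -0.1049  0.0595] jaw 3.23 tilt z [-0.085 -0.015 -0.996] F [ 0.3  0.3 -1.7] w 0.0226 t 23.82
delta mm [ -1.9  -5.8 -27.5] units now-axes [0.003 0.09  0.46 ] after-turn [0.003 0.09  0.46 ] turn 0.43 j [-0.18  0.48 -0.12  1.05 -0.03  1.33]
```

>>> play_rows:
  deltas: [0, 0, 0.08, 0.15, 0.4, 0, 0, 0, 0.15, 0, 0, 0, 0, 0.08, 0, 0, 0, 0, 0.04, 0, 0, 0, 0, 0.03, 0, 0, 0, 0, 0.02, 0, 0, 0, 0, 0.02, 0]

```text
clock: 24.7
eef_pos: [0.5101, -0.1106, 0.0301]
tool_rot: [0.999, 0.025, -0.041, 0.007]
ft_force: [1.1, -0.1, -3.0]
grip_width: 0.0231
```

```bash
python3 go.py 0.5087 -0.1107 0.032 2.8
```

```text
pos [ 0.5101 -0.1106  0.0301] jaw 2.81 tilt z [-0.082 -0.016 -0.997] F [ 1.1 -0.1 -3. ] w 0.0231 t 24.7
delta mm [-1.4 -0.1  1.9] units now-axes [-0.027  0.    -0.029] after-turn [-0.027  0.    -0.029] turn 0.01 j [-0.2   0.51 -0.16  0.98 -0.03  1.33]
```

>>> play_rows:
  deltas: [0, 0, 0, 0.03, 0, 0, 0, 0, 0.03, 0, 0, 0, 0, 0.03, 0]

```text
clock: 25.08
eef_pos: [0.5101, -0.1107, 0.0296]
tool_rot: [0.999, 0.025, -0.04, 0.007]
ft_force: [-4.2, 0.5, 9.7]
grip_width: 0.0226
```

```bash
python3 go.py 0.5087 -0.1107 0.032 2.8
```

```text
pos [ 0.5101 -0.1107  0.0296] jaw 2.83 tilt z [-0.079 -0.016 -0.997] F [-4.2  0.5  9.7] w 0.0226 t 25.07
delta mm [-1.4  0.   2.4] units now-axes [-0.027 -0.001 -0.038] after-turn [-0.027 -0.001 -0.038] turn 0.03 j [-0.2   0.51 -0.16  0.97 -0.03  1.33]
```

>>> play_rows:
  deltas: [0, 0, 0, 0.06, 0, 0, 0, 0, 0.06, 0, 0, 0, 0, 0.06, 0, 0, 0, 0, 0.06, 0, 0, 0, 0, 0.06, 0, 0, 0, 0, 0.06, 0]

```text
clock: 25.82
eef_pos: [0.5098, -0.1108, 0.0293]
tool_rot: [0.999, 0.026, -0.034, 0.008]
ft_force: [-7.7, 2.2, 20.8]
grip_width: 0.0227
```

```bash
python3 go.py 0.5087 -0.1107 0.032 2.8
```

```text
pos [ 0.5098 -0.1108  0.0293] jaw 2.9 tilt z [-0.068 -0.018 -0.998] F [-7.7  2.2 20.8] w 0.0227 t 25.82
delta mm [-1.1  0.1  2.7] units now-axes [-0.022 -0.002 -0.044] after-turn [-0.022 -0.002 -0.044] turn 0.1 j [-0.2   0.5  -0.18  0.95 -0.03  1.32]
```

>>> play_rows:
  deltas: [0, 0, 0, 0.08, 0, 0, 0, 0, 0.08, 0, 0, 0, 0, 0.08, 0, 0, 0, 0, 0.08, 0, 0, 0, 0, 0.08, 0, 0, 0, 0, 0.08, 0, 0, 0, 0, 0.08, 0, 0, 0, 0, 0.08, 0, 0, 0, 0, 0.08, 0, 0, 0, 0, 0.08, 0, 0, 0, 0, 0.08, 0, 0, 0, 0, 0.08, 0]

```text
clock: 27.32
eef_pos: [0.5091, -0.1109, 0.0286]
tool_rot: [0.999, 0.027, -0.019, 0.01]
ft_force: [-10.7, 3.5, 29.4]
grip_width: 0.0227
```

```bash
python3 go.py 0.5087 -0.1107 0.032 2.8
```

```text
pos [ 0.5091 -0.1109  0.0286] jaw 3.03 tilt z [-0.037 -0.021 -0.999] F [-10.7   3.5  29.4] w 0.0227 t 27.32
delta mm [-0.4  0.2  3.4] units now-axes [-0.009 -0.002 -0.056] after-turn [-0.009 -0.002 -0.056] turn 0.23 j [-0.2   0.48 -0.21  0.91 -0.03  1.32]
```

>>> play_rows:
  deltas: [0, 0, 0, 0.08, 0, 0, 0, 0, 0.08, 0, 0, 0, 0, 0.08, 0, 0, 0, 0, 0.08, 0, 0, 0, 0, 0.08, 0, 0, 0, 0, 0.08, 0, 0, 0, 0, 0.08, 0, 0, 0, 0, 0.08, 0, 0, 0, 0, 0.08, 0, 0, 0, 0, 0.08, 0, 0, 0, 0, 0.08, 0, 0, 0, 0, 0.08, 0]

```text
clock: 28.82
eef_pos: [0.5084, -0.111, 0.0282]
tool_rot: [1.0, 0.026, -0.005, 0.011]
ft_force: [-11.4, 2.5, 30.8]
grip_width: 0.0227
```

```bash
python3 go.py 0.5087 -0.1107 0.032 2.8
```

```text
pos [ 0.5084 -0.111   0.0282] jaw 3.0 tilt z [-0.009 -0.023 -1.   ] F [-11.4   2.5  30.8] w 0.0227 t 28.82
delta mm [0.3 0.3 3.8] units now-axes [ 0.004 -0.003 -0.064] after-turn [ 0.004 -0.003 -0.064] turn 0.2 j [-0.2   0.46 -0.25  0.86 -0.02  1.32]
```

>>> play_rows:
  deltas: [0, 0, 0, 0.08, 0, 0, 0, 0, 0.08, 0, 0, 0, 0, 0.08, 0, 0, 0, 0, 0.08, 0, 0, 0, 0, 0.08, 0, 0, 0, 0, 0.08, 0, 0, 0, 0, 0.08, 0, 0, 0, 0, 0.08, 0, 0, 0, 0, 0, 0, 0, 0, 0, -0.02, 0]

```text
clock: 30.08
eef_pos: [0.509, -0.1109, 0.0317]
tool_rot: [1.0, 0.026, 0.006, 0.012]
ft_force: [0.2, 0.4, -2.7]
grip_width: 0.0225
```

```bash
python3 go.py 0.5087 -0.1107 0.032 2.8
```

```text
pos [ 0.509  -0.1109  0.0317] jaw 2.98 tilt z [ 0.012 -0.024 -1.   ] F [ 0.2  0.4 -2.7] w 0.0225 t 30.07
delta mm [-0.3  0.2  0.3] units now-axes [-0.005 -0.003 -0.006] after-turn [-0.005 -0.003 -0.006] turn 0.18 j [-0.2   0.45 -0.27  0.84 -0.02  1.32]
```

>>> play_rows:
  deltas: [0, 0, 0, 0.04, 0, 0, 0, 0, 0.03, 0, 0, 0, 0, 0, 0]

```text
clock: 30.45
eef_pos: [0.5094, -0.1111, 0.0287]
tool_rot: [1.0, 0.026, 0.006, 0.012]
ft_force: [-2.3, 0.5, 2.2]
grip_width: 0.0223
```

>>> play_rows:
  deltas: [0.3, 0, 0, 0, 0, 0.7, 0, 0, 0, 0, 1, 0, 0, 0, 0, 1, 0, 0, -0.1, 0, 1, 0, 0, -0.3, 0, 1, 0, 0, -0.6, 0, 1, 0, 0, -0.6, 0, 1, 0, 0, -0.5, 0, 1, 0, 0, 0, 0, 1, 0, 0, 0, 0]

```text
clock: 31.7
eef_pos: [0.5075, -0.108, 0.1575]
tool_rot: [1.0, 0.026, 0.005, 0.012]
ft_force: [-1.1, 0.2, -0.1]
grip_width: 0.0855
```

```bash
python3 go.py 0.5905 0.341 0.15 2.8;  python3 - <<'E'
from h import *
c=cam("top"); cv2.imwrite("pics/t3.png",cv2.resize(c["img"][190:350,160:490],(800,388),interpolation=cv2.INTER_CUBIC))
E
```

```text
pos [ 0.5075 -0.108   0.1575] jaw 2.97 tilt z [ 0.01  -0.024 -1.   ] F [-1.1  0.2 -0.1] w 0.0855 t 31.7
delta mm [ 83.  449.   -7.5] units now-axes [ 1.769 -7.402 -0.043] after-turn [ 1.747 -7.408 -0.043] turn 0.17 j [-0.2   0.31 -0.1   1.15 -0.02  1.32]
```

View pics/t3.png

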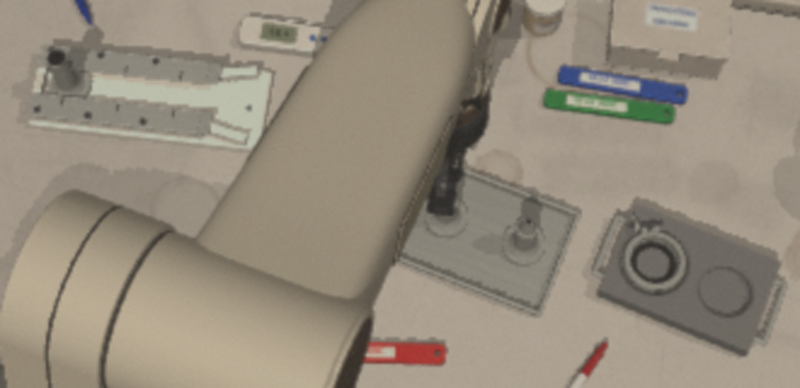

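Both nozzles stand in the tray, fan at (445,215) and slim at (525,238). On to the wide one.

>>> play_rows:
  deltas: [1, 0.1, -0.3, 0, 0, 1, 0.15, -0.6, -0.04, 0, 1, 0.15, -0.6, -0.04, 0, 1, 0.15, -0.6, -0.04, 0, 1, 0.15, -0.6, -0.04, 0, 1, 0.15, -0.6, -0.04, 0, 1, 0.15, -0.6, -0.04, 0, 1, 0.15, -0.6, -0.04, 0, 1, 0.15, -0.6, -0.04, 0, 1, 0.15, -0.6, -0.04, 0, 1, 0.15, -0.6, -0.04, 0, 1, 0.1, -0.3, 0, 0]

```text
clock: 33.25
eef_pos: [0.5809, 0.3181, 0.1556]
tool_rot: [0.999, 0.028, -0.009, 0.013]
ft_force: [0.0, -0.9, -0.7]
grip_width: 0.0852
```

```bash
python3 go.py 0.5905 0.341 0.15 2.8
```

```text
pos [0.5809 0.3181 0.1556] jaw 3.22 tilt z [-0.017 -0.026 -1.   ] F [ 0.  -0.9 -0.7] w 0.0852 t 33.25
delta mm [ 9.6 22.9 -5.6] units now-axes [ 0.183 -0.375  0.081] after-turn [ 0.18  -0.376  0.081] turn 0.42 j [ 0.51  0.63  0.4   1.37 -0.01  2.02]
```

>>> play_rows:
  deltas: [1, 0.1, -0.2, 0, 0.4, 1, 0.1, -0.12, 0, 0, 1, 0, 0, 0, 0, 1, 0, 0, 0, 0]

```text
clock: 33.75
eef_pos: [0.5884, 0.3428, 0.1492]
tool_rot: [0.999, 0.027, -0.013, 0.014]
ft_force: [-0.3, -0.1, 1.2]
grip_width: 0.0854
```

```bash
python3 go.py 0.5905 0.341 0.04 2.8; python3 - <<'E'
from h import *
c=cam("wrist"); print(proj(c,(.5905,.341,.09)))
g=cv2.cvtColor(c["img"],cv2.COLOR_BGR2GRAY); m=((g<45)*255).astype(np.uint8); m[300:]=0
for k in cv2.findContours(m,0,2)[0]:
    if 150<cv2.contourArea(k): 
        (x,y),r=cv2.minEnclosingCircle(k); print(x,y,r,cv2.contourArea(k),ray(c,x,y,.09))
cv2.imwrite("pics/w4.png",c["img"])
E
```

```text
pos [0.5884 0.3428 0.1492] jaw 3.1 tilt z [-0.024 -0.029 -0.999] F [-0.3 -0.1  1.2] w 0.0854 t 33.75
delta mm [   2.1   -1.8 -109.2] units now-axes [ 0.081 -0.018  1.818] after-turn [ 0.081 -0.019  1.818] turn 0.3 j [ 0.53  0.68  0.48  1.41 -0.01  2.05]
[326.37301667 258.93446594]
479.5 199.0 34.04785919189453 188.0 [0.6709427  0.38091516 0.09      ]
578.5 143.0 32.23749923706055 265.0 [0.71558428 0.41279209 0.09      ]
```

>>> play_rows:
  deltas: [1, 0.08, -0.02, 0.3, 0.3, 1, 0, 0, 0.5, 0, 1, 0, 0, 0.5, 0, 1, 0, 0, 0.2, 0, 1, 0, 0, 0, 0, 1, 0, 0, 0, 0]

```text
clock: 34.55
eef_pos: [0.5924, 0.3387, 0.0553]
tool_rot: [1.0, 0.022, -0.012, 0.014]
ft_force: [-0.3, -0.9, -0.1]
grip_width: 0.0855
```

```bash
python3 go.py 0.5907 0.3405 0.039 2.8
```

```text
pos [0.5924 0.3387 0.0553] jaw 2.5 tilt z [-0.023 -0.029 -0.999] F [-0.3 -0.9 -0.1] w 0.0855 t 34.55
delta mm [ -1.7   1.8 -16.3] units now-axes [-0.02  -0.038  0.271] after-turn [-0.02  -0.038  0.271] turn -0.3 j [ 0.53  0.74  0.34  1.21 -0.01  2.05]
```

>>> play_rows:
  deltas: [1, -0.02, -0.04, 0.15, -0.3, 1, 0, 0, 0.12, 0, 1, 0, 0, 0, 0, 0.2, 0, 0, 0, 0, 0, 0, 0, 0, 0, 0, 0, 0, 0, 0, 0, 0, 0, 0, 0, 0, 0, 0, 0, 0]

```text
clock: 35.55
eef_pos: [0.5924, 0.3421, 0.0414]
tool_rot: [1.0, 0.025, -0.009, 0.013]
ft_force: [0.0, 0.7, -0.2]
grip_width: 0.0226
```

```bash
python3 go.py 0.6005 0.1370 0.039 2.8
```

```text
pos [0.5924 0.3421 0.0414] jaw 2.84 tilt z [-0.018 -0.026 -0.999] F [ 0.   0.7 -0.2] w 0.0226 t 35.55
delta mm [   8.1 -205.1   -2.4] units now-axes [-0.033  3.418  0.125] after-turn [-0.031  3.418  0.125] turn 0.04 j [ 0.53  0.75  0.32  1.17 -0.01  2.05]
```

>>> play_rows:
  deltas: [0, 0, 0, -0.03, 0, 0, 0, 0.1, 0, 0, 0, 0, 0.2, 0.005, 0, 0, 0, 0.25, 0.005, 0, 0, 0, 0.25, 0.005, 0, 0, 0, 0.25, 0.005, 0, 0, 0, 0.25, 0.005, 0, 0, 0, 0.1, 0, 0, 0, 0, 0, 0, 0]

```text
clock: 36.67
eef_pos: [0.5963, 0.2496, 0.0427]
tool_rot: [1.0, 0.023, -0.011, 0.014]
ft_force: [-0.3, 0.6, -2.3]
grip_width: 0.0224
```

```bash
python3 go.py 0.6005 0.1370 0.043 2.8
```

```text
pos [0.5963 0.2496 0.0427] jaw 2.67 tilt z [-0.021 -0.028 -0.999] F [-0.3  0.6 -2.3] w 0.0224 t 36.67
delta mm [   4.2 -112.6    0.3] units now-axes [-0.017  1.878  0.046] after-turn [-0.021  1.878  0.046] turn -0.13 j [ 0.4   0.68  0.19  1.11 -0.02  1.93]
```

>>> play_rows:
  deltas: [0, 0, 0.15, 0, 0, 0, 0, 0.25, 0.01, 0, 0, 0, 0.25, 0.01, 0, 0, 0, 0.25, 0.01, 0, 0, 0, 0.25, 0.01, 0, 0, 0, 0.25, 0.01, 0, 0, 0, 0.25, 0.01, 0, 0, 0, 0.14, 0, 0, 0, 0, 0, 0, 0]

```text
clock: 37.8
eef_pos: [0.6018, 0.1347, 0.042]
tool_rot: [1.0, 0.023, -0.01, 0.014]
ft_force: [-0.3, -0.3, -1.1]
grip_width: 0.0227
```

```bash
python3 go.py 0.6005 0.1370 0.043 2.8
```

```text
pos [0.6018 0.1347 0.042 ] jaw 2.67 tilt z [-0.02  -0.028 -0.999] F [-0.3 -0.3 -1.1] w 0.0227 t 37.8
delta mm [-1.3  2.3  1. ] units now-axes [-0.02  -0.039 -0.018] after-turn [-0.02  -0.039 -0.018] turn -0.13 j [ 0.23  0.62  0.08  1.06 -0.02  1.76]
```

>>> play_rows:
  deltas: [0, 0, 0.02, -0.1, 0, 0, 0, 0, -0.4, 0, 0, 0, 0, -0.6, 0, 0, 0, 0, -0.6, 0, 0, 0, 0, -0.4, 0, 0, 0, 0, 0, 0]

```text
clock: 38.55
eef_pos: [0.6043, 0.1406, 0.1731]
tool_rot: [1.0, 0.026, -0.01, 0.013]
ft_force: [-0.2, 0.4, -2.4]
grip_width: 0.0226
```

```bash
python3 go.py 0.472 -0.423 0.17 2.8; python3 - <<'E'
from h import *
c=np.load("top0.npy",allow_pickle=True).item(); s=np.load("scene0.npy",allow_pickle=True).item()
a=cv2.resize(c["img"][290:330,440:480],(400,400),interpolation=cv2.INTER_CUBIC)
b=cv2.resize(s["img"][340:390,390:450],(480,400),interpolation=cv2.INTER_CUBIC)
cv2.imwrite("pics/pk.png",cv2.convertScaleAbs(np.hstack([a,b]),alpha=1.6,beta=-40)[:, :800])
E
```

```text
pos [0.6043 0.1406 0.1731] jaw 2.97 tilt z [-0.019 -0.026 -0.999] F [-0.2  0.4 -2.4] w 0.0226 t 38.55
delta mm [-132.3 -563.6   -3.1] units now-axes [-2.688  9.261  0.341] after-turn [-2.659  9.269  0.341] turn 0.17 j [ 0.24  0.53  0.28  1.35 -0.02  1.76]
```

View pics/pk.png

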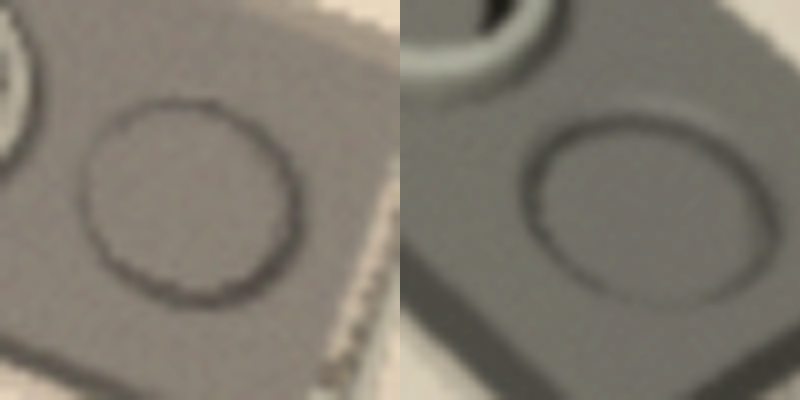

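```bash
python3 - <<'E'
from h import *
c=np.load("top0.npy",allow_pickle=True).item(); s=np.load("scene0.npy",allow_pickle=True).item()
for z in(.012,.018,.022): print(z,ray(c,458.6,309.75,z),ray(s,420.8,365.8,z))
E
```

```text
0.012 [ 0.47702421 -0.42329952  0.012     ] [ 0.47776631 -0.41970718  0.012     ]
0.018 [ 0.47493439 -0.4222996   0.018     ] [ 0.47299759 -0.42184996  0.018     ]
0.022 [ 0.47354118 -0.42163298  0.022     ] [ 0.46981845 -0.42327847  0.022     ]
```

>>> play_rows:
  deltas: [0, -0.1, 0.3, 0, 0, 0, -0.17, 0.6, -0.02, 0, 0, -0.17, 0.6, -0.02, 0, 0, -0.17, 0.6, -0.02, 0, 0, -0.17, 0.6, -0.02, 0, 0, -0.17, 0.6, -0.02, 0, 0, -0.17, 0.6, -0.02, 0, 0, -0.17, 0.6, -0.02, 0, 0, -0.17, 0.6, -0.02, 0, 0, -0.17, 0.6, -0.02, 0, 0, -0.17, 0.6, -0.02, 0, 0, -0.17, 0.6, -0.02, 0]

```text
clock: 40.05
eef_pos: [0.4876, -0.2955, 0.1824]
tool_rot: [0.999, 0.027, -0.028, 0.011]
ft_force: [1.5, -0.4, -2.5]
grip_width: 0.0226
```

```bash
python3 go.py 0.472 -0.423 0.17 2.8
```

```text
pos [ 0.4876 -0.2955  0.1824] jaw 3.05 tilt z [-0.055 -0.024 -0.998] F [ 1.5 -0.4 -2.5] w 0.0226 t 40.05
delta mm [ -15.6 -127.5  -12.4] units now-axes [-0.36   2.104  0.272] after-turn [-0.351  2.105  0.272] turn 0.25 j [-0.52  0.43  0.15  1.32 -0.05  1.  ]
```

>>> play_rows:
  deltas: [0, -0.05, 0.5, 0, 0, 0, -0.05, 0.6, 0.02, 0, 0, -0.04, 0.6, 0.02, 0, 0, -0.04, 0.6, 0.02, 0, 0, 0, 0.4, 0, 0, 0, 0, 0.2, 0, 0, 0, 0, 0, 0, 0]

```text
clock: 40.92
eef_pos: [0.4715, -0.4774, 0.17]
tool_rot: [0.999, 0.023, -0.037, 0.004]
ft_force: [0.8, 0.6, -2.2]
grip_width: 0.0228
```

```bash
python3 go.py 0.475 -0.422 0.17 2.8; python3 - <<'E'
from h import *
c=cam("wrist"); cv2.imwrite("pics/w5.png",c["img"]); np.save("w5.npy",c,allow_pickle=True)
print([proj(c,(.475,-.422,z)) for z in(.012,.022)])
E
```

```text
pos [ 0.4715 -0.4774  0.17  ] jaw 2.57 tilt z [-0.073 -0.011 -0.997] F [ 0.8  0.6 -2.2] w 0.0228 t 40.92
delta mm [ 3.5 55.4  0. ] units now-axes [ 0.1   -0.92  -0.014] after-turn [ 0.104 -0.919 -0.014] turn -0.23 j [-0.77  0.66  0.49  1.45 -0.06  0.76]
[array([342.90354737, 148.66048726]), array([342.675466  , 149.46476453])]
```

View pics/w5.png

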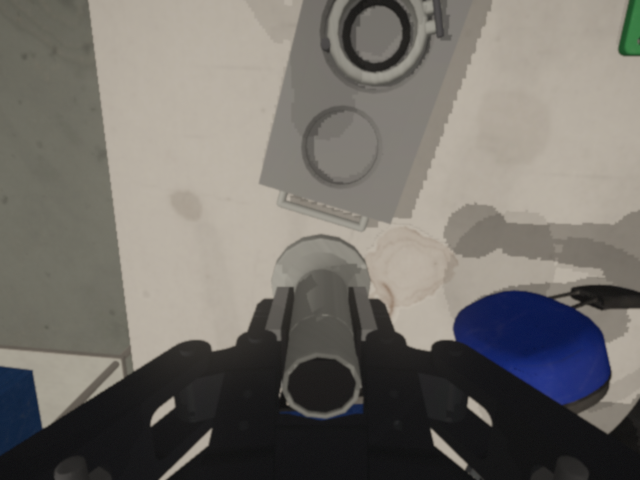

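>>> play_rows:
  deltas: [0, 0.04, -0.3, 0, -0.2, 0, 0.04, -0.35, 0, 0, 0, 0, -0.15, 0.1, 0, 0, 0, 0, 0.3, 0, 0, 0, 0, 0.4, 0, 0, 0, 0, 0, 0]

```text
clock: 41.72
eef_pos: [0.4708, -0.419, 0.1215]
tool_rot: [0.999, 0.029, -0.037, 0.003]
ft_force: [-0.8, 0.3, -1.8]
grip_width: 0.0226
```

```bash
python3 go.py 0.4766 -0.4207 0.06 2.8
```

```text
pos [ 0.4708 -0.419   0.1215] jaw 3.35 tilt z [-0.075 -0.008 -0.997] F [-0.8  0.3 -1.8] w 0.0226 t 41.73
delta mm [  5.8  -1.7 -61.5] units now-axes [0.172 0.03  1.015] after-turn [0.172 0.028 1.015] turn 0.55 j [-0.7   0.6   0.26  1.29 -0.05  0.81]
```

>>> play_rows:
  deltas: [0, 0.1, 0.02, 0.2, 0.5, 0, 0.05, 0, 0.4, 0, 0, 0, 0, 0.25, 0, 0, 0, 0, 0, 0, 0, 0, 0, 0, 0]

```text
clock: 42.35
eef_pos: [0.4795, -0.4205, 0.0718]
tool_rot: [0.999, 0.025, -0.035, 0.005]
ft_force: [0.1, 0.7, -1.2]
grip_width: 0.0225
```

```bash
python3 go.py 0.4766 -0.4207 0.045 2.8
```

```text
pos [ 0.4795 -0.4205  0.0718] jaw 2.89 tilt z [-0.069 -0.012 -0.998] F [ 0.1  0.7 -1.2] w 0.0225 t 42.35
delta mm [ -2.9  -0.2 -26.8] units now-axes [-0.018 -0.002  0.449] after-turn [-0.018 -0.002  0.449] turn 0.09 j [-0.69  0.65  0.21  1.18 -0.05  0.83]
```

>>> play_rows:
  deltas: [0, -0.03, 0, 0.15, 0, 0, 0, 0, 0.1, 0, 0, 0, 0, 0, 0, 0, 0, 0, 0, 0]

```text
clock: 42.85
eef_pos: [0.4771, -0.4217, 0.0576]
tool_rot: [0.999, 0.025, -0.034, 0.006]
ft_force: [-0.6, 0.0, -2.8]
grip_width: 0.0226
```

```bash
python3 go.py 0.4766 -0.4207 0.045 2.8
```

```text
pos [ 0.4771 -0.4217  0.0576] jaw 2.85 tilt z [-0.067 -0.014 -0.998] F [-0.6  0.  -2.8] w 0.0226 t 42.85
delta mm [ -0.5   1.  -12.6] units now-axes [ 0.007 -0.019  0.21 ] after-turn [ 0.007 -0.019  0.21 ] turn 0.05 j [-0.7   0.66  0.19  1.14 -0.05  0.82]
```

>>> play_rows:
  deltas: [0, 0, -0.015, 0.1, 0, 0, 0, 0, 0.08, 0, 0, 0, 0, 0.05, 0, 0, 0, 0, 0, 0]

```text
clock: 43.35
eef_pos: [0.4761, -0.4209, 0.043]
tool_rot: [0.999, 0.025, -0.034, 0.006]
ft_force: [0.3, -0.7, -1.3]
grip_width: 0.0227
```

```bash
python3 go.py 0.4766 -0.4207 0.042 2.8
```

```text
pos [ 0.4761 -0.4209  0.043 ] jaw 2.86 tilt z [-0.067 -0.014 -0.998] F [ 0.3 -0.7 -1.3] w 0.0227 t 43.35
delta mm [ 0.5  0.2 -1. ] units now-axes [ 0.009 -0.003  0.016] after-turn [ 0.009 -0.003  0.016] turn 0.06 j [-0.7   0.67  0.17  1.11 -0.05  0.82]
```

>>> play_rows:
  deltas: [0, 0, 0, 0.05, 0, 0, 0, 0, 0.06, 0, 0, 0, 0, 0.08, 0, 0, 0, 0, 0.08, 0, 0, 0, 0, 0.08, 0, 0, 0, 0, 0.08, 0, 0, 0, 0, 0.08, 0, 0, 0, 0, 0.08, 0, 0, 0, 0, 0.08, 0, 0, 0, 0, 0.08, 0, 0, 0, 0, 0.08, 0, 0, 0, 0, 0.08, 0]

```text
clock: 44.85
eef_pos: [0.4757, -0.4212, 0.0416]
tool_rot: [0.999, 0.027, -0.022, 0.014]
ft_force: [-6.5, 6.1, 19.1]
grip_width: 0.0226
```

```bash
python3 go.py 0.4766 -0.4207 0.042 2.8
```

```text
pos [ 0.4757 -0.4212  0.0416] jaw 3.06 tilt z [-0.044 -0.029 -0.999] F [-6.5  6.1 19.1] w 0.0226 t 44.85
delta mm [0.9 0.5 0.4] units now-axes [ 0.015 -0.007 -0.008] after-turn [ 0.015 -0.007 -0.008] turn 0.26 j [-0.7   0.65  0.13  1.06 -0.05  0.82]
```

>>> play_rows:
  deltas: [0, 0, 0, 0, 0, 0, 0, 0, 0, 0, 0.3, 0, 0, 0, 0, 0.7, 0, 0, 0, 0, 1, 0, 0, 0, 0, 1, 0, 0, -0.1, 0, 1, 0, 0, -0.3, 0, 1, 0, 0, -0.6, 0, 1, 0, 0, -0.6, 0, 1, 0, 0, -0.4, 0, 1, 0, 0, 0, 0]

```text
clock: 46.22
eef_pos: [0.4821, -0.4184, 0.1672]
tool_rot: [0.999, 0.027, -0.021, 0.015]
ft_force: [0.2, 0.2, -0.7]
grip_width: 0.0857
```

```bash
python3 go.py 0.509 -0.111 0.16 2.8; python3 - <<'E'
from h import *
c=cam("wrist"); cv2.imwrite("pics/w6.png",c["img"]); np.save("w6.npy",c,allow_pickle=True)
print(proj(c,(.4745,-.421,.09)),proj(c,(.4745,-.421,.012)))
E
```

```text
pos [ 0.4821 -0.4184  0.1672] jaw 3.06 tilt z [-0.041 -0.031 -0.999] F [ 0.2  0.2 -0.7] w 0.0857 t 46.23
delta mm [ 26.9 307.4  -7.2] units now-axes [ 0.726 -5.092 -0.057] after-turn [ 0.703 -5.095 -0.057] turn 0.26 j [-0.69  0.56  0.31  1.34 -0.05  0.83]
[313.23124617 248.56826247] [319.16365509 216.45193676]
```

View pics/w6.png

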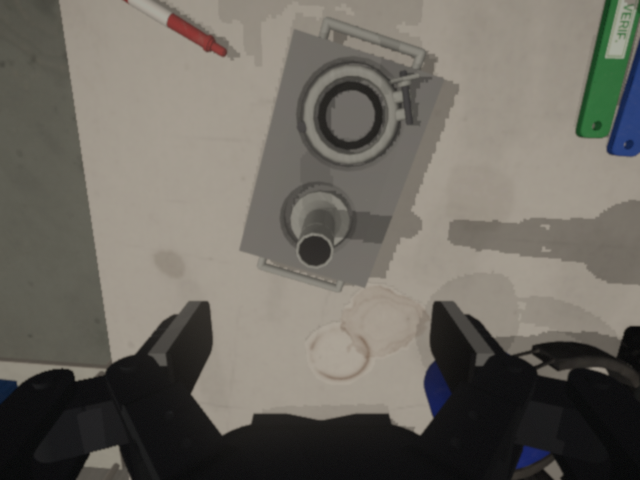

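The wide nozzle stands in the pocket with its mouth at (315,250), predicted (313,249), and the flange sits inside the rim. Next I fetch the fan for the middle place.

>>> play_rows:
  deltas: [1, 0.05, -0.3, 0, 0.2, 1, 0.08, -0.6, 0, 0, 1, 0.08, -0.6, 0, 0, 1, 0.08, -0.6, 0, 0, 1, 0.08, -0.6, 0, 0, 1, 0.08, -0.6, 0, 0, 1, 0.08, -0.6, 0, 0, 1, 0.08, -0.5, 0, 0, 1, 0.04, -0.2, 0, 0, 1, 0, 0, 0, 0]

```text
clock: 47.52
eef_pos: [0.4954, -0.1193, 0.1418]
tool_rot: [0.999, 0.027, -0.035, 0.006]
ft_force: [0.5, -0.6, -0.1]
grip_width: 0.085
```

```bash
python3 go.py 0.509 -0.111 0.03 2.8; python3 - <<'E'
from h import *
c=cam("wrist"); cv2.imwrite("pics/w7.png",c["img"][:400])
print(proj(c,(.508,-.111,.081)),proj(c,(.4936,-.1984,.081)))
E
```

```text
pos [ 0.4954 -0.1193  0.1418] jaw 3.06 tilt z [-0.069 -0.015 -0.997] F [ 0.5 -0.6 -0.1] w 0.085 t 47.52
delta mm [  13.6    8.3 -111.8] units now-axes [ 0.363 -0.146  1.841] after-turn [ 0.362 -0.148  1.841] turn 0.26 j [-0.22  0.37 -0.06  1.21 -0.03  1.3 ]
[350.32224757 244.47329334] [317.42164426 371.88714583]
```

View pics/w7.png

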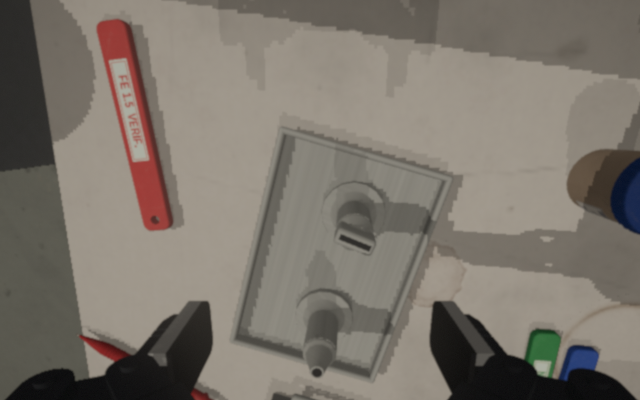

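>>> play_rows:
  deltas: [1, 0.2, -0.1, 0.3, 0.2, 1, 0.15, -0.04, 0.4, 0, 1, 0, 0, 0.5, 0, 1, 0, 0, 0.3, 0, 1, 0, 0, 0, 0]

```text
clock: 48.2
eef_pos: [0.5113, -0.115, 0.0426]
tool_rot: [0.999, 0.021, -0.035, 0.006]
ft_force: [1.4, -0.9, 0.7]
grip_width: 0.0856
```

```bash
python3 go.py 0.510 -0.110 0.03 2.8
```

```text
pos [ 0.5113 -0.115   0.0426] jaw 2.34 tilt z [-0.07  -0.014 -0.997] F [ 1.4 -0.9  0.7] w 0.0856 t 48.2
delta mm [ -1.3   5.  -12.6] units now-axes [-0.003 -0.086  0.209] after-turn [-0.003 -0.086  0.209] turn -0.46 j [-0.2   0.49 -0.15  0.99 -0.03  1.33]
```

>>> play_rows:
  deltas: [1, 0, -0.09, 0.12, -0.4, 1, 0, 0, 0.08, 0, 1, 0, 0, 0, 0, 0.2, 0, 0, 0, 0, 0, 0, 0, 0, 0, 0, 0, 0, 0, 0, 0, 0, 0, 0, 0, 0, 0, 0, 0, 0]

```text
clock: 49.2
eef_pos: [0.5121, -0.1104, 0.0318]
tool_rot: [0.999, 0.024, -0.033, 0.007]
ft_force: [-0.1, 0.1, -0.5]
grip_width: 0.0224
```

>>> play_rows:
  deltas: [0, 0, 0, 0.05, 0, 0, 0, 0, 0.06, 0, 0, 0, 0, 0.08, 0, 0, 0, 0, 0.08, 0, 0, 0, 0, 0.08, 0, 0, 0, 0, 0.08, 0, 0, 0, 0, 0.08, 0, 0, 0, 0, 0.08, 0, 0, 0, 0, 0.08, 0, 0, 0, 0, 0.08, 0, 0, 0, 0, 0.08, 0, 0, 0, 0, 0.08, 0]

```text
clock: 50.7
eef_pos: [0.5114, -0.1106, 0.0309]
tool_rot: [0.999, 0.024, -0.019, 0.009]
ft_force: [-10.5, 2.4, 32.1]
grip_width: 0.0226
```

```bash
python3 go.py 0.510 -0.110 0.03 2.8
```

```text
pos [ 0.5114 -0.1106  0.0309] jaw 2.79 tilt z [-0.039 -0.018 -0.999] F [-10.5   2.4  32.1] w 0.0226 t 50.7
delta mm [-1.4  0.6 -0.9] units now-axes [-0.023 -0.011  0.015] after-turn [-0.023 -0.011  0.015] turn -0.01 j [-0.2   0.48 -0.2   0.92 -0.03  1.32]
```

>>> play_rows:
  deltas: [0, 0, 0, 0.08, 0, 0, 0, 0, 0.08, 0, 0, 0, 0, 0.08, 0, 0, 0, 0, 0.08, 0, 0, 0, 0, 0.08, 0, 0, 0, 0, 0.08, 0, 0, 0, 0, 0.08, 0, 0, 0, 0, 0.08, 0, 0, 0, 0, 0.08, 0, 0, 0, 0, 0.08, 0, 0, 0, 0, 0.08, 0, 0, 0, 0, 0.08, 0]

```text
clock: 52.2
eef_pos: [0.5106, -0.1106, 0.0304]
tool_rot: [1.0, 0.025, -0.005, 0.01]
ft_force: [-12.8, 2.7, 33.9]
grip_width: 0.0227
```

>>> play_rows:
  deltas: [0, 0, 0, 0.08, 0, 0, 0, 0, 0.08, 0, 0, 0, 0, 0.08, 0, 0, 0, 0, 0.08, 0, 0, 0, 0, 0.08, 0, 0, 0, 0, 0.08, 0, 0, 0, 0, 0.08, 0, 0, 0, 0, 0.08, 0, 0, 0, 0, 0, 0, 0, 0, 0, -0.2, 0, 0, 0, 0, -0.4, 0]

```text
clock: 53.58
eef_pos: [0.5084, -0.1094, 0.0666]
tool_rot: [1.0, 0.024, 0.002, 0.01]
ft_force: [0.2, 0.2, -1.8]
grip_width: 0.0229
```

```bash
python3 go.py 0.6003 0.1370 0.17 2.8
```

```text
pos [ 0.5084 -0.1094  0.0666] jaw 2.76 tilt z [ 0.005 -0.021 -1.   ] F [ 0.2  0.2 -1.8] w 0.0229 t 53.58
delta mm [ 91.9 246.4 103.4] units now-axes [ 1.735 -3.99  -1.8  ] after-turn [ 1.738 -3.989 -1.8  ] turn -0.04 j [-0.2   0.4  -0.22  0.94 -0.02  1.32]
```

>>> play_rows:
  deltas: [0, 0, 0, -0.6, 0, 0, 0.1, -0.2, -0.6, 0, 0, 0.18, -0.4, -0.3, 0, 0, 0.18, -0.5, -0.05, 0, 0, 0.18, -0.5, -0.05, 0, 0, 0.18, -0.5, -0.05, 0, 0, 0.2, -0.5, -0.05, 0, 0, 0.2, -0.5, -0.05, 0, 0, 0.2, -0.3, 0, 0, 0, 0.1, -0.15, 0, 0, 0, 0, 0, 0, 0]

```text
clock: 54.95
eef_pos: [0.5921, 0.116, 0.1698]
tool_rot: [1.0, 0.023, 0.001, 0.011]
ft_force: [-0.8, -0.3, -2.5]
grip_width: 0.0223
```

```bash
python3 go.py 0.6005 0.1360 0.06 2.8
```

```text
pos [0.5921 0.116  0.1698] jaw 2.64 tilt z [ 0.002 -0.022 -1.   ] F [-0.8 -0.3 -2.5] w 0.0223 t 54.95
delta mm [   8.4   20.  -109.8] units now-axes [ 0.155 -0.366  1.823] after-turn [ 0.156 -0.366  1.823] turn -0.16 j [ 0.2   0.48  0.19  1.28 -0.02  1.73]
```

>>> play_rows:
  deltas: [0, 0.1, -0.2, 0, -0.1, 0, 0.05, -0.12, 0.3, 0, 0, 0, 0, 0.5, 0, 0, 0, 0, 0.5, 0, 0, 0, 0, 0.2, 0, 0, 0, 0, 0, 0]

```text
clock: 55.7
eef_pos: [0.5992, 0.1327, 0.0732]
tool_rot: [1.0, 0.022, -0.001, 0.011]
ft_force: [-0.5, -0.7, -2.5]
grip_width: 0.0227
```

```bash
python3 go.py 0.6005 0.1350 0.045 2.8
```

```text
pos [0.5992 0.1327 0.0732] jaw 2.56 tilt z [-0.002 -0.023 -1.   ] F [-0.5 -0.7 -2.5] w 0.0227 t 55.7
delta mm [  1.3   2.3 -28.2] units now-axes [ 0.025 -0.048  0.47 ] after-turn [ 0.025 -0.048  0.47 ] turn -0.24 j [ 0.23  0.57  0.08  1.09 -0.02  1.75]
```

>>> play_rows:
  deltas: [0, 0.02, -0.02, 0.2, -0.2, 0, 0, 0, 0.2, 0, 0, 0, 0, 0.05, 0, 0, 0, 0, 0, 0]

```text
clock: 56.2
eef_pos: [0.6023, 0.1338, 0.0468]
tool_rot: [1.0, 0.024, 0.001, 0.011]
ft_force: [0.1, -0.5, -2.1]
grip_width: 0.0227
```

```bash
python3 go.py 0.6005 0.1350 0.041 2.8
```

```text
pos [0.6023 0.1338 0.0468] jaw 2.76 tilt z [ 0.003 -0.022 -1.   ] F [ 0.1 -0.5 -2.1] w 0.0227 t 56.2
delta mm [-1.8  1.2 -5.8] units now-axes [-0.029 -0.024  0.096] after-turn [-0.029 -0.024  0.096] turn -0.04 j [ 0.23  0.6   0.06  1.03 -0.02  1.75]
```

>>> play_rows:
  deltas: [0, -0.025, 0, 0.07, 0, 0, 0, 0, 0.01, 0, 0, 0, -0.1, 0, 0, 0, 0, -0.15, -0.005, 0, 0, 0, 0, 0, 0]

```text
clock: 56.82
eef_pos: [0.6009, 0.1501, 0.0431]
tool_rot: [1.0, 0.024, 0.002, 0.011]
ft_force: [1.1, 0.4, -2.3]
grip_width: 0.023
```

```bash
python3 go.py 0.5934 0.2785 0.042 2.8
```

```text
pos [0.6009 0.1501 0.0431] jaw 2.77 tilt z [ 0.005 -0.021 -1.   ] F [ 1.1  0.4 -2.3] w 0.023 t 56.83
delta mm [ -7.5 128.4  -1.1] units now-axes [-0.021 -2.143 -0.028] after-turn [-0.02  -2.143 -0.028] turn -0.03 j [ 0.26  0.61  0.06  1.02 -0.02  1.78]
```

>>> play_rows:
  deltas: [0, -0.01, -0.15, 0.01, 0, 0, -0.005, -0.2, -0.004, 0, 0, 0, -0.2, -0.004, 0, 0, 0, -0.2, -0.004, 0, 0, 0, -0.1, 0, 0, 0, 0, 0, 0, 0]

```text
clock: 57.58
eef_pos: [0.5971, 0.2058, 0.042]
tool_rot: [1.0, 0.025, 0.002, 0.01]
ft_force: [-0.1, 0.7, -2.4]
grip_width: 0.0222
```

```bash
python3 go.py 0.5934 0.2785 0.042 2.8
```

```text
pos [0.5971 0.2058 0.042 ] jaw 2.87 tilt z [ 0.005 -0.021 -1.   ] F [-0.1  0.7 -2.4] w 0.0222 t 57.58
delta mm [-3.7 72.7  0. ] units now-axes [-1.000e-03 -1.212e+00 -2.600e-02] after-turn [-0.003 -1.212 -0.026] turn 0.07 j [ 0.34  0.63  0.1   1.04 -0.02  1.86]
```

Sliding freely under the strips. Continuing.

>>> play_rows:
  deltas: [0, 0, -0.15, -0.002, 0, 0, 0, -0.25, -0.004, 0, 0, 0, -0.25, -0.004, 0, 0, 0, -0.25, -0.004, 0, 0, 0, -0.2, 0, 0, 0, 0, 0, 0, 0, 0, 0, 0, 0, 0]

```text
clock: 58.45
eef_pos: [0.5935, 0.2767, 0.0412]
tool_rot: [1.0, 0.025, 0.002, 0.011]
ft_force: [0.1, -0.7, -1.8]
grip_width: 0.0221
```

```bash
python3 go.py 0.5934 0.2785 0.040 2.8
```

```text
pos [0.5935 0.2767 0.0412] jaw 2.89 tilt z [ 0.005 -0.021 -1.   ] F [ 0.1 -0.7 -1.8] w 0.0221 t 58.45
delta mm [-0.1  1.8 -1.2] units now-axes [-0.    -0.03   0.019] after-turn [-0.    -0.03   0.019] turn 0.09 j [ 0.45  0.68  0.18  1.08 -0.02  1.97]
```

>>> play_rows:
  deltas: [0, 0, -0.03, 0.02, 0, 0, 0, 0, 0.02, 0, 0, 0, 0, 0.01, 0, 0, 0, 0, 0, 0]

```text
clock: 58.95
eef_pos: [0.5936, 0.278, 0.0396]
tool_rot: [1.0, 0.024, 0.003, 0.01]
ft_force: [0.3, 0.1, -1.6]
grip_width: 0.0228
```

>>> play_rows:
  deltas: [0, 0, 0, 0.02, 0, 0.3, 0, 0, 0, 0, 0.7, 0, 0, 0, 0, 1, 0, 0, 0, 0, 1, 0, 0, -0.1, 0, 1, 0, 0, -0.3, 0, 1, 0, 0, -0.6, 0, 1, 0, 0, -0.7, 0, 1, 0, 0, -0.6, 0, 1, 0, 0, 0, 0]

```text
clock: 60.2
eef_pos: [0.5938, 0.2799, 0.182]
tool_rot: [1.0, 0.024, 0.004, 0.01]
ft_force: [0.4, -0.8, -0.5]
grip_width: 0.0856
```

```bash
python3 go.py 0.4936 -0.1984 0.16 2.8
```

```text
pos [0.5938 0.2799 0.182 ] jaw 2.74 tilt z [ 0.008 -0.02  -1.   ] F [ 0.4 -0.8 -0.5] w 0.0856 t 60.2
delta mm [-100.2 -478.3  -22. ] units now-axes [-2.051  7.874  0.517] after-turn [-2.059  7.872  0.517] turn -0.06 j [ 0.45  0.58  0.39  1.38 -0.02  1.97]
```

>>> play_rows:
  deltas: [1, -0.05, 0.2, 0, 0, 1, -0.12, 0.5, 0, 0, 1, -0.16, 0.6, 0, 0, 1, -0.16, 0.6, 0, 0, 1, -0.16, 0.6, 0, 0, 1, -0.16, 0.6, 0, 0, 1, -0.16, 0.6, 0, 0, 1, -0.16, 0.6, 0, 0, 1, -0.16, 0.6, 0, 0, 1, -0.16, 0.6, 0, 0, 1, -0.16, 0.6, 0, 0, 1, -0.12, 0.5, 0, 0]

```text
clock: 61.7
eef_pos: [0.4902, -0.1393, 0.174]
tool_rot: [1.0, 0.024, -0.013, 0.013]
ft_force: [1.2, -0.8, -0.1]
grip_width: 0.085
```

```bash
python3 go.py 0.4936 -0.1984 0.16 2.8
```

```text
pos [ 0.4902 -0.1393  0.174 ] jaw 2.68 tilt z [-0.025 -0.027 -0.999] F [ 1.2 -0.8 -0.1] w 0.085 t 61.7
delta mm [  3.4 -59.1 -14. ] units now-axes [0.017 0.98  0.258] after-turn [0.015 0.98  0.258] turn -0.12 j [-0.26  0.31 -0.06  1.22 -0.03  1.27]
```

>>> play_rows:
  deltas: [1, 0, 0.35, 0, 0, 1, 0.03, 0.3, 0, 0, 1, 0.03, 0.12, 0, 0, 1, 0, 0, 0, 0, 1, 0, 0, 0, 0]

```text
clock: 62.32
eef_pos: [0.4909, -0.1886, 0.1707]
tool_rot: [1.0, 0.021, -0.017, 0.012]
ft_force: [0.3, -0.3, 0.1]
grip_width: 0.0854
```

```bash
python3 go.py 0.4936 -0.1984 0.032 2.8
```

```text
pos [ 0.4909 -0.1886  0.1707] jaw 2.43 tilt z [-0.034 -0.024 -0.999] F [ 0.3 -0.3  0.1] w 0.0854 t 62.33
delta mm [   2.7   -9.8 -138.7] units now-axes [0.117 0.114 2.311] after-turn [0.117 0.115 2.311] turn -0.37 j [-0.35  0.34 -0.02  1.24 -0.03  1.18]
```

>>> play_rows:
  deltas: [1, 0.08, 0.1, 0.3, -0.3, 1, 0.03, 0, 0.5, 0, 1, 0, 0, 0.5, 0, 1, 0, 0, 0.4, 0, 1, 0, 0, 0.2, 0, 1, 0, 0, 0, 0]

```text
clock: 63.08
eef_pos: [0.4967, -0.1928, 0.0552]
tool_rot: [0.999, 0.028, -0.015, 0.012]
ft_force: [-0.6, 0.2, -0.2]
grip_width: 0.0851
```

```bash
python3 go.py 0.4936 -0.1984 0.031 2.8
```

```text
pos [ 0.4967 -0.1928  0.0552] jaw 3.21 tilt z [-0.03  -0.024 -0.999] F [-0.6  0.2 -0.2] w 0.0851 t 63.08
delta mm [ -3.1  -5.6 -24.2] units now-axes [-0.043  0.081  0.406] after-turn [-0.043  0.082  0.406] turn 0.41 j [-0.35  0.46 -0.17  0.96 -0.03  1.16]
```

>>> play_rows:
  deltas: [1, -0.04, 0.08, 0.2, 0.4, 1, 0, 0, 0.15, 0, 1, 0, 0, 0.04, 0, 1, 0, 0, 0, 0]

```text
clock: 63.58
eef_pos: [0.4955, -0.1992, 0.0327]
tool_rot: [1.0, 0.025, -0.013, 0.013]
ft_force: [0.3, -0.2, 0.3]
grip_width: 0.0854
```

```bash
python3 go.py 0.4936 -0.1984 0.031 2.8
```

```text
pos [ 0.4955 -0.1992  0.0327] jaw 2.8 tilt z [-0.026 -0.026 -0.999] F [ 0.3 -0.2  0.3] w 0.0854 t 63.58
delta mm [-1.9  0.8 -1.7] units now-axes [-0.031 -0.016  0.029] after-turn [-0.031 -0.016  0.029] turn -0.0 j [-0.36  0.49 -0.19  0.91 -0.03  1.16]
```

Grip, then press briefly to square the tool.

>>> play_rows:
  deltas: [1, -0.03, -0.015, 0.02, 0, 0.2, 0, 0, 0, 0, 0, 0, 0, 0, 0, 0, 0, 0, 0, 0, 0, 0, 0, 0, 0, 0, 0, 0, 0, 0]

```text
clock: 64.32
eef_pos: [0.4938, -0.1986, 0.0325]
tool_rot: [1.0, 0.025, -0.013, 0.013]
ft_force: [-0.2, -0.2, 0.3]
grip_width: 0.0222
```

>>> play_rows:
  deltas: [0, 0, 0, 0.05, 0, 0, 0, 0, 0.06, 0, 0, 0, 0, 0.08, 0, 0, 0, 0, 0.08, 0, 0, 0, 0, 0.08, 0, 0, 0, 0, 0.08, 0, 0, 0, 0, 0.08, 0, 0, 0, 0, 0.08, 0, 0, 0, 0, 0.08, 0, 0, 0, 0, 0.08, 0, 0, 0, 0, 0.08, 0, 0, 0, 0, 0.08, 0]

```text
clock: 65.82
eef_pos: [0.4933, -0.1989, 0.0318]
tool_rot: [1.0, 0.025, -0.001, 0.017]
ft_force: [-13.1, 5.1, 33.6]
grip_width: 0.0222
```

```bash
python3 go.py 0.4936 -0.1984 0.031 2.8
```

```text
pos [ 0.4933 -0.1989  0.0318] jaw 2.86 tilt z [-0.001 -0.033 -0.999] F [-13.1   5.1  33.6] w 0.0222 t 65.83
delta mm [ 0.3  0.5 -0.8] units now-axes [ 0.006 -0.008  0.013] after-turn [ 0.006 -0.008  0.013] turn 0.06 j [-0.37  0.47 -0.23  0.86 -0.03  1.16]
```

>>> play_rows:
  deltas: [0, 0, 0, 0, 0, 0, 0, 0, -0.3, 0, 0, 0, 0, -0.6, 0, 0, 0, 0, -0.7, 0, 0, 0, 0, -0.5, 0, 0, 0, 0, 0, 0]

```text
clock: 66.58
eef_pos: [0.4914, -0.1933, 0.1575]
tool_rot: [1.0, 0.025, -0.004, 0.015]
ft_force: [0.4, 0.6, -2.9]
grip_width: 0.0221
```

```bash
python3 go.py 0.6003 0.134 0.17 2.8
```

```text
pos [ 0.4914 -0.1933  0.1575] jaw 2.88 tilt z [-0.007 -0.03  -1.   ] F [ 0.4  0.6 -2.9] w 0.0221 t 66.58
delta mm [108.9 327.3  12.5] units now-axes [ 2.084 -5.348 -0.383] after-turn [ 2.077 -5.351 -0.383] turn 0.08 j [-0.36  0.34 -0.06  1.17 -0.03  1.16]
```

>>> play_rows:
  deltas: [0, 0.05, -0.2, -0.1, 0, 0, 0.18, -0.45, -0.08, 0, 0, 0.2, -0.5, -0.05, 0, 0, 0.2, -0.5, -0.05, 0, 0, 0.2, -0.5, -0.05, 0, 0, 0.2, -0.5, -0.05, 0, 0, 0.2, -0.5, -0.05, 0, 0, 0.2, -0.5, -0.05, 0, 0, 0.2, -0.5, -0.05, 0, 0, 0.2, -0.4, -0.03, 0, 0, 0.1, -0.2, 0, 0, 0, 0, 0, 0, 0]

```text
clock: 68.08
eef_pos: [0.5832, 0.1159, 0.1568]
tool_rot: [0.999, 0.027, -0.024, 0.012]
ft_force: [-0.1, 0.7, -2.0]
grip_width: 0.0223
```

```bash
python3 go.py 0.6005 0.134 0.07 2.8
```

```text
pos [0.5832 0.1159 0.1568] jaw 3.06 tilt z [-0.048 -0.026 -0.999] F [-0.1  0.7 -2. ] w 0.0223 t 68.08
delta mm [ 17.3  18.1 -86.8] units now-axes [ 0.375 -0.318  1.423] after-turn [ 0.374 -0.32   1.423] turn 0.26 j [ 0.2   0.51  0.2   1.32 -0.02  1.72]
```

>>> play_rows:
  deltas: [0, 0.15, -0.15, 0, 0.2, 0, 0.15, -0.12, 0.2, 0, 0.0, 0.05, 0, 0.4, 0, 0, 0, 0, 0.4, 0, 0, 0, 0, 0.2, 0, 0, 0, 0, 0, 0]

```text
clock: 68.82
eef_pos: [0.6013, 0.1295, 0.0783]
tool_rot: [0.999, 0.023, -0.025, 0.013]
ft_force: [0.3, 0.0, -1.8]
grip_width: 0.0218
```

```bash
python3 go.py 0.6019 0.134 0.045 2.8
```

```text
pos [0.6013 0.1295 0.0783] jaw 2.55 tilt z [-0.05  -0.027 -0.998] F [ 0.3  0.  -1.8] w 0.0218 t 68.83
delta mm [  0.6   4.5 -33.3] units now-axes [ 0.041 -0.089  0.552] after-turn [ 0.042 -0.089  0.552] turn -0.25 j [ 0.22  0.61  0.16  1.17 -0.02  1.75]
```

>>> play_rows:
  deltas: [0, 0.04, -0.09, 0.2, -0.2, 0, 0, 0, 0.2, 0, 0, 0, 0, 0.1, 0, 0, 0, 0, 0, 0]

```text
clock: 69.32
eef_pos: [0.6036, 0.1348, 0.0478]
tool_rot: [0.999, 0.024, -0.023, 0.012]
ft_force: [0.8, -0.4, -2.6]
grip_width: 0.0222
```

```bash
python3 go.py 0.6019 0.134 0.042 2.8
```

```text
pos [0.6036 0.1348 0.0478] jaw 2.76 tilt z [-0.046 -0.026 -0.999] F [ 0.8 -0.4 -2.6] w 0.0222 t 69.33
delta mm [-1.7 -0.8 -5.8] units now-axes [-0.024  0.01   0.099] after-turn [-0.024  0.01   0.099] turn -0.04 j [ 0.23  0.64  0.13  1.11 -0.01  1.75]
```

Press on the rack floor at the mouth to square up.

>>> play_rows:
  deltas: [0, -0.03, 0.01, 0.08, 0, 0, 0, 0, 0.08, 0, 0, 0, 0, 0.08, 0, 0, 0, 0, 0.08, 0, 0, 0, 0, 0.08, 0, 0, 0, 0, 0.08, 0, 0, 0, 0, 0.08, 0, 0, 0, 0, 0.08, 0, 0, 0, 0, 0.08, 0, 0, 0, 0, 0.08, 0, 0, 0, 0, 0.08, 0, 0, 0, 0, 0.08, 0]

```text
clock: 70.82
eef_pos: [0.601, 0.134, 0.0412]
tool_rot: [1.0, 0.024, -0.009, 0.009]
ft_force: [-9.3, -1.5, 20.7]
grip_width: 0.0218
```

```bash
python3 go.py 0.6009 0.134 0.042 2.8
```

```text
pos [0.601  0.134  0.0412] jaw 2.78 tilt z [-0.018 -0.018 -1.   ] F [-9.3 -1.5 20.7] w 0.0218 t 70.83
delta mm [-0.1  0.   0.8] units now-axes [-0.002 -0.    -0.013] after-turn [-0.002 -0.    -0.013] turn -0.02 j [ 0.23  0.62  0.07  1.05 -0.01  1.75]
```

>>> play_rows:
  deltas: [0, 0, 0, 0, 0, 0, 0, 0, -0.03, 0, 0, 0, -0.1, -0.002, 0, 0, 0, -0.15, -0.004, 0, 0, 0, -0.15, -0.004, 0, 0, 0, 0, 0, 0]

```text
clock: 71.58
eef_pos: [0.5997, 0.1602, 0.0432]
tool_rot: [1.0, 0.025, -0.009, 0.009]
ft_force: [-0.4, -0.7, -2.9]
grip_width: 0.0223
```

```bash
python3 go.py 0.5967 0.2145 0.043 2.8
```

```text
pos [0.5997 0.1602 0.0432] jaw 2.81 tilt z [-0.018 -0.018 -1.   ] F [-0.4 -0.7 -2.9] w 0.0223 t 71.58
delta mm [-3.  54.3 -0.2] units now-axes [-0.006 -0.906 -0.011] after-turn [-0.006 -0.906 -0.011] turn 0.01 j [ 0.27  0.63  0.09  1.06 -0.01  1.79]
```

>>> play_rows:
  deltas: [0, 0, -0.15, 0, 0, 0, 0, -0.2, -0.002, 0, 0, 0, -0.2, -0.002, 0, 0, 0, -0.2, -0.002, 0, 0, 0, -0.1, 0, 0, 0, 0, 0, 0, 0, 0, 0, 0, 0, 0]

```text
clock: 72.45
eef_pos: [0.5967, 0.2154, 0.0423]
tool_rot: [1.0, 0.025, -0.009, 0.009]
ft_force: [0.5, -0.1, -2.9]
grip_width: 0.0225
```

```bash
python3 go.py 0.5967 0.2145 0.041 2.8
```

```text
pos [0.5967 0.2154 0.0423] jaw 2.88 tilt z [-0.018 -0.018 -1.   ] F [ 0.5 -0.1 -2.9] w 0.0225 t 72.45
delta mm [-0.  -0.9 -1.3] units now-axes [-0.001  0.015  0.022] after-turn [-0.001  0.015  0.022] turn 0.08 j [ 0.35  0.65  0.14  1.08 -0.01  1.87]
```

>>> play_rows:
  deltas: [0, 0, 0.01, 0.02, 0, 0, 0, 0, 0.02, 0, 0.3, 0, 0, 0, 0, 0.7, 0, 0, 0, 0, 1, 0, 0, 0, 0, 1, 0, 0, -0.1, 0, 1, 0, 0, -0.3, 0, 1, 0, 0, -0.6, 0, 1, 0, 0, -0.7, 0, 1, 0, 0, -0.5, 0, 1, 0, 0, 0, 0, 1, 0, 0, 0, 0]

```text
clock: 73.95
eef_pos: [0.6003, 0.216, 0.1786]
tool_rot: [1.0, 0.024, -0.008, 0.009]
ft_force: [-0.9, -0.1, 0.0]
grip_width: 0.0851
```

```bash
python3 go.py 0.5967 0.2145 0.17 2.8; python3 - <<'E'
from h import *
c=cam("wrist"); cv2.imwrite("pics/w8.png",c["img"])
np.save("w8.npy",c,allow_pickle=True)
print(proj(c,(.5966,.2145,.09)),proj(c,(.5934,.2795,.09)))
E
```

```text
pos [0.6003 0.216  0.1786] jaw 2.75 tilt z [-0.015 -0.017 -1.   ] F [-0.9 -0.1  0. ] w 0.0851 t 73.95
delta mm [-3.6 -1.5 -8.6] units now-axes [-0.059  0.019  0.144] after-turn [-0.059  0.019  0.144] turn -0.05 j [ 0.35  0.56  0.35  1.38 -0.01  1.87]
[316.54518177 242.84907803] [316.02081036 139.50093068]
```

View pics/w8.png

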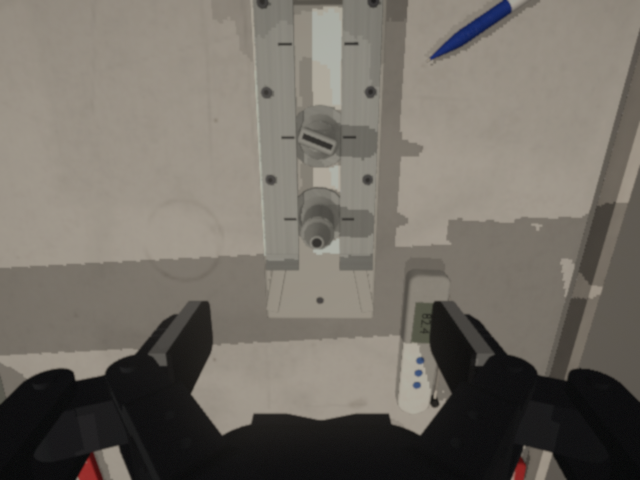

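Both nozzles are back within about 2 mm: slim tip at (317,242) against a predicted (317,243), fan at (318,142) against (316,140). The thermometer hasn't moved and the gripper is clear.

```bash
python3 -c "
from workcell import ticket; print(ticket.job_done())"
```

```text
the job is handed in; nothing more can be done
None
```

I finished the job and handed it in at about 74 s of the 118 s allowed. The hand-in reports no verdict.

- **Moves:** I slid the slim nozzle and then the fan nozzle out of the rack and stood both on the tray. The wide-mouthed nozzle went into the carrier pocket. I then slid the fan back to the middle place and the slim to the front place.
- **Last checks on the nozzles:** In the final wrist view, the slim and fan tops are within about 2 mm of where they were measured at the start, and both are upright. The wide nozzle was checked once, right after I let go of it. It stood upright with its flange inside the pocket, and its mouth was within 2 to 3 pixels of the prediction, about 2 mm.
- **Last checks on the rest:** The open gripper finished well above everything, with no force on it. The thermometer looked undisturbed. I did not look at the pot or the wide nozzle again at the very end.
- **What went wrong:** The tool slowly tilted on the long sideways moves, up to about 0.09 rad. I squared it by pressing the held nozzles down lightly with at most about 34 N at the wrist. The fan and wide nozzles were therefore briefly tilted by up to about 0.09 and 0.07 rad while held, and looked upright when I let go.
- **Where measurements disagreed:** My first two pocket estimates, from two cameras, differed by about 6 mm. Re-measuring brought them to about 2 mm, and the close-up wrist view agreed to within 2 mm.

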